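Sort two ferrules on an angled plug gauge

ROBOT

A 6-joint arm with a two-finger parallel gripper is mounted at the origin on a cart in front of the work surface, level with it; the furniture and walls round the work are solid. World frame = base frame: x ahead of the robot, y to its left, z up, the work surface at z = 0. Lengths are in m, angles in rad, forces in N, time in s.
With the tool pointing down it reaches from about 0.375 to 0.925 m from the base axis. Payload 5.7 kg.
Tool frame: the origin (TCP) lies on the centre line of the jaws, within the pads' length; the fingertips stand env.tip_extent ahead of it and the grasp point (between the pads) is the TCP (env.tip_extent is the distance from the TCP to the fingertips, in m); z points along the fingers, y is the line along which they close (so a half turn about z gives the same grasp; the last joint's range is limited). The gripper opens to 88 mm and grips with 3 to 60 N. Pads are 20 mm wide; open, the fingers measure 115 mm over their backs; the gripper's body (75 mm by 178 mm) begins 61 mm behind the grasp point.
Start: joints at [-1.296, 0.359, 1.51, -0, 1.272, -0.115], TCP at [0.228, -0.555, 0.242] pointing down, gripper open.
Joint ranges: [-2.97, 2.97], [-1.01, 2.36], [0.21, 2.38], [-0.96, 4.11], [0.2, 2.71], [-2.98, 2.98]. Speed limits (rad/s): [2.39, 2.39, 3.14, 3.14, 3.14, 3.14].

INTERFACE

Orientations are given as a rotation vector (axis times angle).
In Python, from cell import get_obs, capture, finish_job, cut_out, mark_of, env gives the robot as it stands.
- The arm moves only by the shell command python3 -m handwheel 'ROWS'. ROWS is JSON, a list of rows, each an object of numbers: "jaw": the opening, from 0 (shut) to 1 (fully open); "dx", "dy", "dz": the shift along the tool's x, y, z in cm; "ax", "ay", "az": the turn, a rotation vector about the tool's x, y, z in degrees. In form: [{"jaw": .., "dx": .., "dy": .., "dz": .., "ax": .., "ay": .., "az": ..}, ...]. A call has 1 to 10 rows; each row shifts and turns the commanded pose from where the row before left it, along the tool's axes as they then stand; what a row does not reach is not made up. A row lasts 1/12 s, in which the tool goes at most 41.7 mm and 7.16 degrees, less where a joint would pass 70% of its speed; a pose out of reach is approached as far as the arm can. A call is refused whole if a number of a shift passes 4.17 or a number of a turn 7.16, either way. A call with a gripper value outside its range is refused whole. The fingers move at their own pace and stop on an object; the grip force is fixed at half the most. Time passes only in rows, so rows that do not move let the fingers close. It gives the time, the measured TCP pose, the force and the opening at its end, in the units of the state.
- get_obs(): the state, without advancing time (a new reading comes with each control period).
- capture(name): name is "scene" or "top" or "wrist"; returns a dict with "image" (400x640x3 uint8, blue, green, red), "fov_y" (degrees; the focal length in pixels is half the picture's height over the tangent of half this angle, whatever the lens; pixels are square), "cx", "cy" (the principal point, pixels), "k1" (the pictures are not rectified: a ray, as slopes to the right and down, at radius r is drawn at 1 + k1 r^2 times it, then the intrinsics apply), "cam_to_world" (4x4, takes a point from camera to world coordinates). Camera axes: x right, y up, looking along -z (the intrinsics and any distortion apply to the point x, -y, -z); pixel columns grow to the right and rows downward; lengths in m; the calibration is good to about 2 mm. A picture is of the moment at which its call begins. There is no depth.
- finish_job(): hands the job in, once; it reports no verdict.
Trained networks look in a picture, given as the dict that the camera call returned (one of the last four; its "shot" number tells which), for a name from the list of things; names that differ only in an ending like _2 or _b are one class to them, and where a whole thing is asked for, a point or a joint stands for the part that bears it (a point fixed in the world has none). Each returns a list of dicts, best first, with "score" (0 to 1); they miss things now and then, are a little off and sometimes report something else, mostly with a low value. They report only what shows in the picture. A call takes as long as a camera call. They do not tell look-alikes from the thing itself.
- cut_out(picture, label): "region" (400x640 bool, what is visible of it).
- mark_of(picture, label): "xyz" ([x, y, z] in m, in world coordinates, good to about 4 mm: a listed point, or the origin of a listed thing).
The state is a dict: "clock": time; "q": joint angles; "qvel": joint speeds; "joint_torque": joint torques, N m; "position": TCP position; "tcp_rot": TCP orientation; "wrist_force": force on the tool from outside, world axes, zero at the start; "ft_torque": the same for the moment, N m; "grip_width": finger opening in m.
Only numpy, scipy, OpenCV 4.12 (cv2) and the standard library are available. Lean on these libraries where they do the work, as an engineer would, in place of code of your own. Each camera call takes 0.05 s, during which the arm holds its last target. There are 200 camera calls.

TASK

Two brass ferrules look alike, but only one has the right bore. Take either one, slide it down the leaning steel gauge pin as far as it will go and pause there a moment, then stand it mouth down in the green tray if it went fully home against the shoulder, or in the red tray if it stuck part-way at the pin's thicker section; only then take the other one and do the same. Leave the tape, the red cap, the sanding block and the screwdriver where they are.

Things in the scene. Friction and masses are not known exactly. Their poses are not given: they have to be found in the camera images.
- ferrule_1: closed brass cup-shaped ferrule, 30 mm outside diameter, 48 mm long, 90 g, two thin dark rings near its mouth; starts standing mouth down on the bench. Origin: centre of the mouth; z along the axis to the closed end (up at the start). Blind bore 42 mm deep. Looks like the other one: one has a 19 mm bore, one 13 mm; only the gauge pin tells which
- ferrule_2: closed brass cup-shaped ferrule, 30 mm outside diameter, 48 mm long, 90 g, two thin dark rings near its mouth; starts standing mouth down on the bench. Origin: centre of the mouth; z along the axis to the closed end (up at the start). Blind bore 42 mm deep. Looks like the other one: one has a 19 mm bore, one 13 mm; only the gauge pin tells which
- gauge_pin: steel gauge pin leaning 35 degrees from vertical, roughly towards the robot, rising from a flat round dark shoulder (34 mm diameter) on a blue base (100 x 80 x 30 mm, fixed). Origin: centre of the shoulder's face, about 59 mm above the bench; z along the pin to its tip, y level. A ferrule with the 19 mm bore goes home, mouth at z = 0; the 13 mm bore stops with its mouth at about z = 22 mm
- pin_tip (a point): tip of the gauge pin, 38 mm from the shoulder. From the shoulder up: thick section of 16 mm diameter for 20 mm, a cone to 10 mm diameter at 25 mm, thin section of 10 mm diameter to 32 mm, then a nose tapering to 4 mm diameter at the tip
- tray_green: square wooden tray with a green floor and green marks on its sides, 110 x 110 mm, rim 15 mm high, walls 4 mm, floor 4 mm above the bench, fixed to the bench. Origin: centre of its underside on the bench, z up
- tray_red: square wooden tray with a red floor and red marks on its sides, 110 x 110 mm, rim 15 mm high, walls 4 mm, floor 4 mm above the bench, fixed to the bench. Origin: centre of its underside on the bench, z up
- tape_roll: roll of beige masking tape, 105 mm across, 24 mm high, lying flat on the bench. A bystander; origin at the centre of its underside
- red_cap: red spray-can cap, 60 mm across, 29 mm high, on the bench. A bystander; origin at the centre of its underside
- sander: brown sanding block, 60 x 100 x 28 mm, long side along its y. A bystander; origin at the centre of its underside
- driver: screwdriver with an orange handle, 27 x 192 x 27 mm, lying along its y. A bystander; origin at the centre of its underside
There are look-alikes about, which are no part of the job. Leave any black or purple look-alike of the tray_green alone.

How it is judged:
By the outcome, as a careful person would: the job done as asked, in the order asked, and still so for the second after the job is handed in, with the robot touching nothing.
It also fails if it takes over 72 s, if anything falls off the work surface, if the arm or the gripper's body presses on something with over 40 N, if the wrist force passes 120 N, or if a joint passes its speed limit or range.

## Working session

There is one attempt and no reset: what is moved stays moved. The work goes in short steps, Python scripts to look and compute and a shell command to move; the robot and the scene stay as the last step left them, time stands still between calls to the robot, and variables do not carry over. Pictures are saved under pics/ and viewed, on a budget of 10 in all, crops included, one or two more only if the job needs it, and the job is handed in when it is done.

```bash
mkdir -p pics; ls; cat > h.py <<'E'
import numpy as np, cv2
from scipy.spatial.transform import Rotation as R
from cell import get_obs, capture, finish_job, cut_out, mark_of, env
def f(p): return 200/np.tan(np.radians(p["fov_y"])/2)
def proj(p,X):
    T=np.linalg.inv(p["cam_to_world"]); c=(T@np.r_[X,1])[:3]; s=np.array([c[0],-c[1]])/-c[2]
    s=s*(1+p["k1"]*(s@s)); return s*f(p)+[p["cx"],p["cy"]]
def ray(p,uv):
    d=(np.array(uv,float)-[p["cx"],p["cy"]])/f(p); s=d.copy()
    for _ in range(20): s=d/(1+p["k1"]*(s@s))
    M=np.array(p["cam_to_world"]); return M[:3,3], M[:3,:3]@np.array([s[0],-s[1],-1])
def atz(p,uv,z):
    o,d=ray(p,uv); return o+d*(z-o[2])/d[2]
def tri(a,b):
    A=np.zeros((3,3));v=np.zeros(3)
    for o,d in (a,b):
        d=d/np.linalg.norm(d);P=np.eye(3)-np.outer(d,d);A+=P;v+=P@o
    return np.linalg.solve(A,v)
E
python3 - <<'E'
from h import *
np.set_printoptions(precision=4,suppress=True)
print(env.tip_extent, get_obs())
ps={n:capture(n) for n in("scene","top")}
for n,p in ps.items():
    cv2.imwrite(f"pics/{n}0.png",p["image"]); print(n,p["cam_to_world"],p["fov_y"],p["k1"])
    for l in "ferrule_1 gauge_pin pin_tip tray_green tray_red tape_roll red_cap sander driver".split():
        for d in mark_of(p,l): print(n,l,np.round(d["score"],2),np.round(d["xyz"],4),proj(p,d["xyz"]).round(0))
E
```

```text
pics
0.019 {'clock': 0.0, 'q': array([-1.2961,  0.3595,  1.5114, -0.    ,  1.2725, -0.1151]), 'qvel': array([-0.    ,  0.0003, -0.0005, -0.0016, -0.0003,  0.0001]), 'joint_torque': array([ -0.0002, -51.5367, -27.0723,   0.0676,   0.035 ,  -0.0001]), 'position': array([ 0.2278, -0.5544,  0.2408]), 'tcp_rot': array([-3.0804, -0.608 ,  0.0002]), 'wrist_force': array([ 0.1902,  0.1182, -0.4257]), 'ft_torque': array([0.0124, 0.0133, 0.0271]), 'grip_width': 0.08776311139149186}
scene [[ 0.686   0.4165 -0.5965 -0.4231]
 [-0.7276  0.3914 -0.5634 -1.0352]
 [-0.0012  0.8205  0.5716  1.0071]
 [ 0.      0.      0.      1.    ]] 45.59529145243963 -0.0203979434371598
scene ferrule_1 0.67 [0.5691 0.2811 0.0013] [238. 173.]
scene ferrule_1 0.43 [ 0.5754  0.1433 -0.0006] [262. 185.]
scene gauge_pin 0.44 [0.5348 0.0001 0.057 ] [280. 191.]
scene pin_tip 0.61 [0.5099 0.0025 0.0895] [274. 186.]
scene tray_green 0.96 [ 0.45   -0.3465 -0.0021] [338. 261.]
scene tray_green 0.79 [ 0.4614 -0.5277  0.0008] [388. 287.]
scene tray_green 0.67 [ 0.6287 -0.3814 -0.0023] [381. 239.]
scene tray_red 0.61 [ 0.4707 -0.2
[... 611 characters left out ...]
59 [0.5718 0.2807 0.0021] [186. 184.]
top gauge_pin 0.7 [0.5342 0.0057 0.0607] [280. 196.]
top pin_tip 0.75 [0.5122 0.0039 0.0916] [279. 202.]
top tray_green 0.72 [ 0.4612 -0.5226  0.0028] [468. 230.]
top tray_green 0.65 [ 0.4512 -0.346  -0.0046] [406. 233.]
top tray_green 0.6 [ 0.6222 -0.383   0.0021] [419. 173.]
top tray_green 0.49 [ 0.6943 -0.1557 -0.0001] [340. 147.]
top tray_red 0.78 [ 0.4687 -0.2096  0.0007] [358. 225.]
top tape_roll 0.94 [ 0.3578  0.109  -0.0018] [242. 262.]
top red_cap 0.67 [ 0.3848 -0.1271 -0.0026] [328. 254.]
top sander 0.61 [0.7234 0.2229 0.0019] [211. 134.]
top driver 0.92 [ 0.6972 -0.1577 -0.0016] [341. 146.]
top driver 0.25 [ 0.3597  0.1091 -0.0049] [242. 261.]
```

View pics/scene0.png

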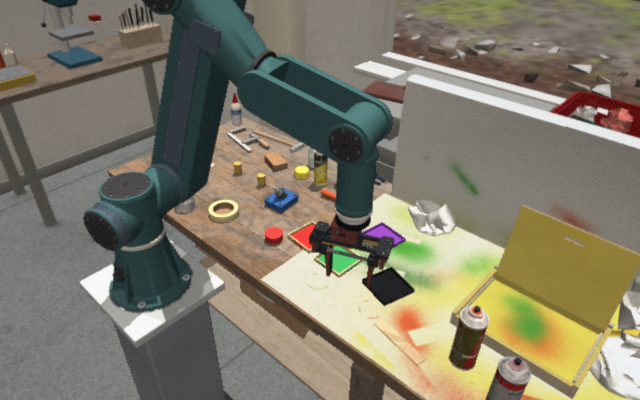

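View pics/top0.png

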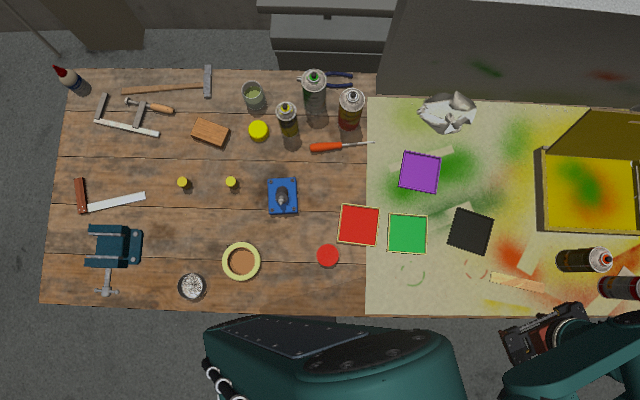

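The scene view shows the ferrules at (238,168) and (262,181), and the top view at (183,183) and (231,183). Candidates:
- **Ferrules:** the yellow cap at top (258,130) is too wide and the spray cans are not brass, so I take (231,183) first.
- **Trays:** at the top view, green is (406,233), red is (358,225), and the look-alikes are purple (419,173) and black (470,231).
- **Pin:** blue base at (282,196).

Next I move towards the pin and ferrules for a closer look.

```bash
python3 -m handwheel '[{"az":5.6,"jaw":1},{"az":5.6},{"az":5.6},{"az":5.5},{"dx":1.3,"dy":-3.42},{"dx":1.3,"dy":-3.42},{"dx":1.3,"dy":-3.42},{"dx":1.3,"dy":-3.42},{"dx":1.3,"dy":-3.42},{"dx":1.3,"dy":-3.42}]'
python3 -m handwheel '[{"dx":1.3,"dy":-3.42},{"dx":1.3,"dy":-3.42},{"dx":1.3,"dy":-3.42},{"dx":1.3,"dy":-3.42},{"dx":1.3,"dy":-3.42},{"dx":1.3,"dy":-3.42},{"dx":1.3,"dy":-3.42},{"dx":1.3,"dy":-3.42},{},{}]'
python3 - <<'E'
from h import *
np.set_printoptions(precision=4,suppress=True)
o=get_obs();print(R.from_rotvec(o["tcp_rot"]).as_matrix())
p=capture("wrist");cv2.imwrite("pics/w1.png",p["image"]);print(p["cam_to_world"],p["fov_y"])
q=capture("top")
for n,p in(("w",p),("t",q)):
  for l in "ferrule_1 gauge_pin pin_tip".split():
    for d in mark_of(p,l): print(n,l,np.round(d["score"],2),np.round(d["xyz"],4),proj(p,d["xyz"]).round(0))
E
```

```text
[[ 0.925   0.3801 -0.    ]
 [ 0.3801 -0.925   0.0001]
 [ 0.     -0.0001 -1.    ]]
[[ 0.3799  0.8857  0.2668  0.3009]
 [-0.925   0.3637  0.1096 -0.5249]
 [ 0.     -0.2884  0.9575  0.3861]
 [ 0.      0.      0.      1.    ]] 65.03167116639406
t ferrule_1 0.6 [0.5712 0.2816 0.0041] [186. 184.]
t ferrule_1 0.51 [ 0.5772  0.149  -0.0023] [233. 184.]
t gauge_pin 0.71 [0.5312 0.0035 0.0616] [280. 197.]
t pin_tip 0.48 [0.5108 0.0039 0.0907] [279. 203.]validation failed for argument at $[0]...
validation failed for argument at $[0]...
```

View pics/w1.png

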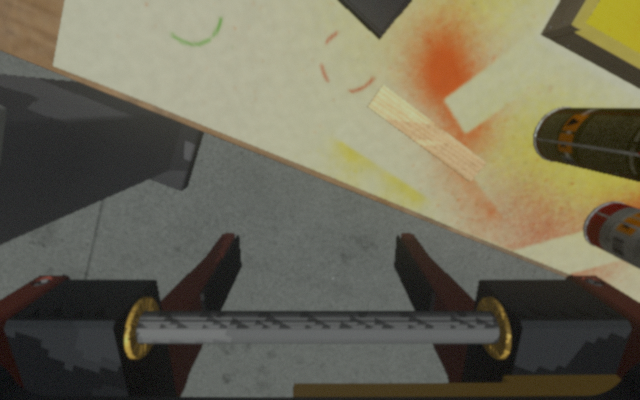

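The rows were refused because every key is needed, so this picture still shows the start view: bench edge, jaws at the bottom, nothing of use. I'll resend complete rows.

```bash
python3 -m handwheel '[{"jaw":1,"dx":0,"dy":0,"dz":0,"ax":0,"ay":0,"az":5.6},{"jaw":1,"dx":0,"dy":0,"dz":0,"ax":0,"ay":0,"az":5.6},{"jaw":1,"dx":0,"dy":0,"dz":0,"ax":0,"ay":0,"az":5.6},{"jaw":1,"dx":0,"dy":0,"dz":0,"ax":0,"ay":0,"az":5.5},{"jaw":1,"dx":1.3,"dy":-3.42,"dz":0,"ax":0,"ay":0,"az":0},{"jaw":1,"dx":1.3,"dy":-3.42,"dz":0,"ax":0,"ay":0,"az":0},{"jaw":1,"dx":1.3,"dy":-3.42,"dz":0,"ax":0,"ay":0,"az":0},{"jaw":1,"dx":1.3,"dy":-3.42,"dz":0,"ax":0,"ay":0,"az":0},{"jaw":1,"dx":1.3,"dy":-3.42,"dz":0,"ax":0,"ay":0,"az":0},{"jaw":1,"dx":1.3,"dy":-3.42,"dz":0,"ax":0,"ay":0,"az":0}]' && python3 -m handwheel '[{"jaw":1,"dx":1.3,"dy":-3.42,"dz":0,"ax":0,"ay":0,"az":0},{"jaw":1,"dx":1.3,"dy":-3.42,"dz":0,"ax":0,"ay":0,"az":0},{"jaw":1,"dx":1.3,"dy":-3.42,"dz":0,"ax":0,"ay":0,"az":0},{"jaw":1,"dx":1.3,"dy":-3.42,"dz":0,"ax":0,"ay":0,"az":0},{"jaw":1,"dx":1.3,"dy":-3.42,"dz":0,"ax":0,"ay":0,"az":0},{"jaw":1,"dx":1.3,"dy":-3.42,"dz":0,"ax":0,"ay":0,"az":0},{"jaw":1,"dx":1.3,"dy":-3.42,"dz":0,"ax":0,"ay":0,"az":0},{"jaw":1,"dx":1.3,"dy":-3.42,"dz":0,"ax":0,"ay":0,"az":0},{"jaw":1,"dx":0,"dy":0,"dz":0,"ax":0,"ay":0,"az":0}]' && python3 - <<'E'
from h import *
np.set_printoptions(precision=4,suppress=True)
o=get_obs();print(R.from_rotvec(o["tcp_rot"]).as_matrix())
p=capture("wrist");cv2.imwrite("pics/w2.png",p["image"]);print(p["cam_to_world"],p["fov_y"])
for l in "ferrule_1 gauge_pin pin_tip".split():
    for d in mark_of(p,l): print(l,np.round(d["score"],2),np.round(d["xyz"],4),proj(p,d["xyz"]).round(0))
E
```

```text
clock: 2.23
position: [0.3061, -0.3481, 0.2417]
tcp_rot: [3.141, 0.0, 0.0]
wrist_force: [1.1, 0.1, 0.5]
grip_width: 0.0881
clock: 2.98
position: [0.411, -0.0708, 0.2419]
tcp_rot: [-3.139, -0.009, -0.002]
wrist_force: [-0.5, -0.7, -0.6]
grip_width: 0.0877
[[ 1.      0.0058  0.0014]
 [ 0.0058 -1.      0.0026]
 [ 0.0015 -0.0026 -1.    ]]
[[ 0.0056  0.9579  0.287   0.4897]
 [-1.      0.0061 -0.0008 -0.0708]
 [-0.0025 -0.287   0.9579  0.3865]
 [ 0.      0.      0.      1.    ]] 65.03167116639406
ferrule_1 0.88 [ 0.5706  0.2802 -0.0001] [ 5. 29.]
ferrule_1 0.78 [0.5729 0.1477 0.0017] [121.  26.]
gauge_pin 0.58 [0.5273 0.001  0.0555] [245.  65.]
pin_tip 0.68 [0.5128 0.0017 0.0891] [237.  78.]
pin_tip 0.24 [0.3642 0.1092 0.0012] [178. 206.]
```

View pics/w2.png

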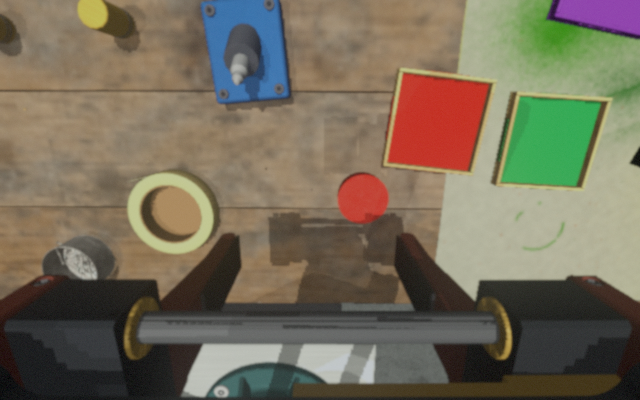

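Wrist view: yellow-lit ferrule at (95,12) with the other at the left edge, the blue base with the pin tip at (237,75), red tray (440,120), green tray (555,140), tape (172,210), red cap (362,198). Now the base's yaw and a step over the first ferrule.

```bash
python3 -m handwheel '[{"jaw":1,"dx":1.36,"dy":-2.72,"dz":0.9,"ax":0,"ay":0,"az":0},{"jaw":1,"dx":1.36,"dy":-2.72,"dz":0.9,"ax":0,"ay":0,"az":0},{"jaw":1,"dx":1.36,"dy":-2.72,"dz":0.9,"ax":0,"ay":0,"az":0},{"jaw":1,"dx":1.36,"dy":-2.72,"dz":0.9,"ax":0,"ay":0,"az":0},{"jaw":1,"dx":1.36,"dy":-2.72,"dz":0.9,"ax":0,"ay":0,"az":0},{"jaw":1,"dx":1.36,"dy":-2.72,"dz":0.9,"ax":0,"ay":0,"az":0},{"jaw":1,"dx":1.36,"dy":-2.72,"dz":0.9,"ax":0,"ay":0,"az":0},{"jaw":1,"dx":1.36,"dy":-2.72,"dz":0.9,"ax":0,"ay":0,"az":0},{"jaw":1,"dx":0,"dy":0,"dz":0,"ax":0,"ay":0,"az":0},{"jaw":1,"dx":0,"dy":0,"dz":0,"ax":0,"ay":0,"az":0}]' && python3 - <<'E'
from h import *
np.set_printoptions(precision=4,suppress=True)
o=get_obs();print(o["position"],R.from_rotvec(o["tcp_rot"]).as_matrix())
p=capture("wrist");cv2.imwrite("pics/w3.png",p["image"]);q=capture("top")
for n,c in(("w",p),("t",q)):
  print(n,c["cam_to_world"])
  for d in mark_of(c,"ferrule_1"): print(np.round(d["score"],2),np.round(d["xyz"],4),proj(c,d["xyz"]).round(0))
  for l in("ferrule_1","gauge_pin"):
   for d in cut_out(c,l):
    m=d["region"].astype(np.uint8); v,u=np.nonzero(m)
    print("cut",l,np.round(d["score"],2),len(u),(u.mean(),v.mean()),atz(c,(u.mean(),v.mean()),.03), cv2.minAreaRect(np.c_[u,v].astype(np.float32)),u.min(),u.max(),v.min(),v.max())
# base yaw from top image blue
hsv=cv2.cvtColor(q["image"],cv2.COLOR_BGR2HSV);m=cv2.inRange(hsv,(105,120,60),(125,255,255));m[:, :260]=0;m[:,305:]=0;m[:165]=0;m[225:]=0
v,u=np.nonzero(m);W=np.array([atz(q,a,.03)[:2] for a in np.c_[u,v]]).astype(np.float32)
r=cv2.minAreaRect(W*1000);print("blue top",len(u),r,cv2.boxPoints(r))
E
```

```text
clock: 4.02
position: [0.5188, 0.1406, 0.1689]
tcp_rot: [3.141, 0.001, -0.002]
wrist_force: [-0.4, 0.4, -0.4]
grip_width: 0.0879
[0.5188 0.1406 0.1689] [[ 1.      0.0004 -0.0013]
 [ 0.0004 -1.     -0.0005]
 [-0.0013  0.0005 -1.    ]]
w [[ 0.0002  0.9571  0.2896  0.5979]
 [-1.      0.      0.0006  0.1406]
 [ 0.0006 -0.2896  0.9571  0.3133]
 [ 0.      0.      0.      1.    ]]
0.9 [0.5717 0.2811 0.0027] [173. 133.]
0.75 [ 0.5751  0.1459 -0.0013] [312. 129.]
cut ferrule_1 0.69 981 (np.float64(309.71865443425077), np.float64(131.4658511722732)) [0.5751 0.1472 0.03  ] ((309.5, 131.0), (36.0, 33.0), 90.0) 293 326 113 149
cut ferrule_1 0.67 1730 (np.float64(158.70404624277455), np.float64(136.29595375722545)) [0.571  0.2819 0.03  ] ((159.55738830566406, 137.1311492919922), (36.93858337402344, 55.77001190185547), 84.80557250976562) 132 187 118 156
cut gauge_pin 0.78 2793 (np.float64(476.04117436448263), np.float64(178.0046544933763)) [ 0.5329 -0.0066  0.03  ] ((479.0865783691406, 184.386474609375), (94.78878784179688, 42.93124771118164), 67.06790161132812) 448 501 140 227
t [[ 0.0262  0.9845 
[... 259 characters left out ...]
66), np.float64(183.2962962962963)) [0.571  0.1525 0.03  ] ((228.5, 183.5), (5.0, 5.0), 90.0) 226 231 181 186
cut ferrule_1 0.46 1610 (np.float64(358.2217391304348), np.float64(224.46335403726707)) [ 0.4669 -0.208   0.03  ] ((357.984619140625, 224.6230926513672), (40.80742645263672, 40.931461334228516), 7.125016689300537) 337 379 203 247
cut gauge_pin 0.68 201 (np.float64(281.32835820895525), np.float64(194.5820895522388)) [0.5435 0.0049 0.03  ] ((281.5, 194.5), (17.0, 13.0), 90.0) 275 288 186 203
blue top 766 ((541.8275146484375, 2.4501724243164062), (99.9743881225586, 79.18192291259766), 5.119532108306885) [[488.5069  37.4226]
 [495.5726 -41.4434]
 [595.1481 -32.5223]
 [588.0825  46.3437]]
```

View pics/w3.png

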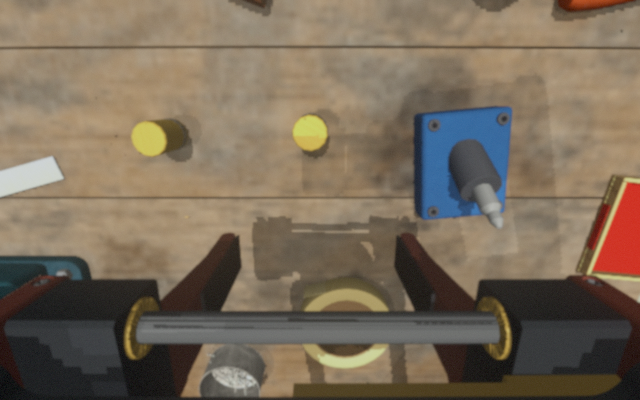

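The wrist view shows ferrule top discs at (310,131) and (158,137), and the pin with its tip at (498,225) on the blue base. The base size measured 100×79 mm at a yaw of 5°, which fits the description. A magnified crop will settle the pin's axis and the ferrule choice.

```bash
python3 - <<'E'
import cv2,numpy as np
a=cv2.imread("pics/w3.png");b=cv2.imread("pics/w2.png")
A=cv2.resize(a[130:240,430:520],None,fx=4,fy=4,interpolation=cv2.INTER_CUBIC)
B=cv2.resize(b[10:100,200:290],None,fx=4,fy=4,interpolation=cv2.INTER_CUBIC)
C=np.zeros((440,800,3),np.uint8);C[:440,:360]=A;C[:360,400:760]=B
cv2.imwrite("pics/c1.png",C)
E
```

```text
(no output)
```

View pics/c1.png

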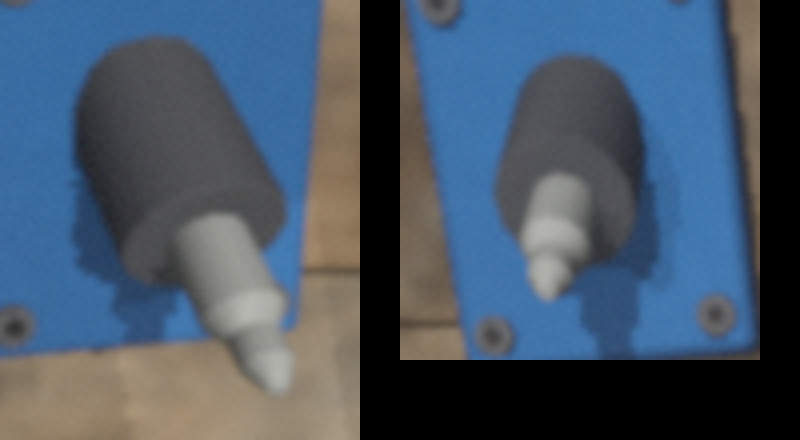

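The crop shows the left view's tip at pixel (500,228) with shoulder centre (481,189), and the right view's tip at (237,85) with shoulder centre (242,59.5). Triangulating.

```bash
cat > pin.py <<'E'
from h import *
np.set_printoptions(precision=4,suppress=True)
p=capture("wrist");print(p["cx"],p["cy"],p["k1"])
M3=np.array(p["cam_to_world"]);M2=np.array([[.0056,.9579,.287,.4897],[-1,.0061,-.0008,-.0708],[-.0025,-.287,.9579,.3865],[0,0,0,1]])
w3=dict(p);w2=dict(p);w2["cam_to_world"]=M2
T=tri(ray(w3,(500,228)),ray(w2,(237.25,85)));S=tri(ray(w3,(481.2,188.8)),ray(w2,(241.7,59.5)))
d=T-S;print("tip",T,"sh",S,"len",np.linalg.norm(d),"tilt",np.degrees(np.arccos(d[2]/np.linalg.norm(d))),"az",np.degrees(np.arctan2(-d[1],-d[0])))
for c,a,b in((w3,(500,228),(481.2,188.8)),(w2,(237.25,85),(241.7,59.5))):
    n=np.cross(ray(c,a)[1],ray(c,b)[1]);n/=np.linalg.norm(n)
    for y in(-5,0,5,10,15):
        y=np.radians(y);t=np.radians(35);print(np.degrees(np.arcsin(n@[-np.sin(t)*np.cos(y),-np.sin(t)*np.sin(y),np.cos(t)])).round(2),end=" ")
    print()
print("ferr",atz(w3,(310,131.5),.048))
for nm,s in(("5",5.1),("3",3.)):
    y=np.radians(s);t=np.radians(35);u=np.array([-np.sin(t)*np.cos(y),-np.sin(t)*np.sin(y),np.cos(t)])
    for z in (0,38): print(nm,z,proj(w3,S+u*z/1000),proj(w2,S+u*z/1000))
E
python3 pin.py
```

```text
317.3669797333393 199.42277132659243 -0.008416120768019642
tip [0.5069 0.001  0.0916] sh [0.5308 0.0031 0.0611] len 0.038822400096051084 tilt 38.1601354359684 az 5.103167854493815
-4.31 -2.04 0.34 2.83 5.42 
-6.38 -3.64 -0.98 1.61 4.1 
ferr [0.5761 0.1468 0.048 ]
5 0 [481.8063 187.9222] [241.3443  60.3602]
5 38 [500.5139 225.8458] [236.7901  82.1292]
3 0 [481.8063 187.9222] [241.3443  60.3602]
3 38 [499.4614 225.9165] [235.8928  82.1934]
```

Both views agree: yaw 5.1°, length 38.8 mm against 38, tilt 38° against 35. Now grasping the first ferrule, with the tool at the pin's yaw.

```bash
python3 -m handwheel '[{"jaw":1,"dx":0,"dy":0,"dz":0,"ax":0,"ay":0,"az":-5.1},{"jaw":1,"dx":1.91,"dy":-0.05,"dz":1.5,"ax":0,"ay":0,"az":0},{"jaw":1,"dx":1.91,"dy":-0.05,"dz":1.5,"ax":0,"ay":0,"az":0},{"jaw":1,"dx":1.91,"dy":-0.05,"dz":1.5,"ax":0,"ay":0,"az":0},{"jaw":1,"dx":0,"dy":0,"dz":1,"ax":0,"ay":0,"az":0},{"jaw":1,"dx":0,"dy":0,"dz":0,"ax":0,"ay":0,"az":0},{"jaw":1,"dx":0,"dy":0,"dz":0,"ax":0,"ay":0,"az":0}]' && python3 - <<'E'
from h import *
np.set_printoptions(precision=4,suppress=True)
o=get_obs();print(R.from_rotvec(o["tcp_rot"]).as_matrix())
p=capture("wrist");cv2.imwrite("pics/w4.png",p["image"])
for l in("ferrule_1","pin_tip","gauge_pin"):
  for d in mark_of(p,l): print(l,np.round(d["score"],2),np.round(d["xyz"],4),proj(p,d["xyz"]).round(0))
for d in cut_out(p,"ferrule_1"):
    v,u=np.nonzero(d["region"]);print(d["score"],len(u),u.min(),u.max(),v.min(),v.max(),u.mean(),v.mean(),atz(p,((u.min()+u.max())/2,(v.min()+v.max())/2),.048))
E
```

```text
clock: 5.05
position: [0.5736, 0.148, 0.1141]
tcp_rot: [3.138, 0.141, -0.005]
wrist_force: [-0.2, -1.3, -0.3]
grip_width: 0.0878
[[ 0.996   0.0895 -0.003 ]
 [ 0.0895 -0.996  -0.0003]
 [-0.003   0.     -1.    ]]
ferrule_1 0.64 [0.5759 0.1472 0.0017] [318. 198.]
ferrule_1 0.55 [ 0.5725  0.2817 -0.0026] [162. 187.]
0.84 2492 109 177 175 227 142.29454253611556 200.2078651685393 [0.5767 0.2714 0.048 ]
0.67 1778 299 338 183 236 318.84251968503935 210.11023622047244 [0.5815 0.1478 0.048 ]
```

View pics/w4.png

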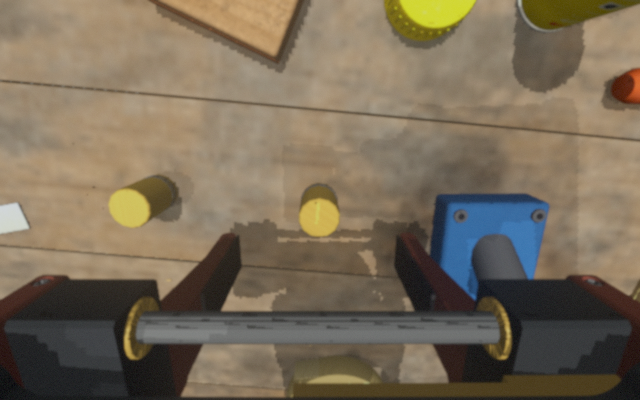

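The ferrule sits centred between the fingers: top disc at (319,217) and body from 299 to 338. The second is at (140,200). Descending, closing and lifting.

```bash
python3 -m handwheel '[{"jaw":1,"dx":0.2,"dy":0.05,"dz":2,"ax":0,"ay":0,"az":0},{"jaw":1,"dx":0,"dy":0,"dz":2,"ax":0,"ay":0,"az":0},{"jaw":1,"dx":0,"dy":0,"dz":2,"ax":0,"ay":0,"az":0},{"jaw":0.8,"dx":0,"dy":0,"dz":2,"ax":0,"ay":0,"az":0},{"jaw":0.6,"dx":0,"dy":0,"dz":0,"ax":0,"ay":0,"az":0},{"jaw":0,"dx":0,"dy":0,"dz":0,"ax":0,"ay":0,"az":0},{"jaw":0,"dx":0,"dy":0,"dz":0,"ax":0,"ay":0,"az":0},{"jaw":0,"dx":0,"dy":0,"dz":0,"ax":0,"ay":0,"az":0},{"jaw":0,"dx":0,"dy":0,"dz":0,"ax":0,"ay":0,"az":0},{"jaw":0,"dx":0,"dy":0,"dz":0,"ax":0,"ay":0,"az":0}]' && python3 -c "
from h import *
o=get_obs();print(R.from_rotvec(o['tcp_rot']).as_matrix().round(4),o['wrist_force'],o['grip_width'])
p=capture('wrist')
for d in mark_of(p,'ferrule_1'): print(d)"
```

```text
clock: 6.13
position: [0.5781, 0.1481, 0.0358]
tcp_rot: [-3.138, -0.141, -0.003]
wrist_force: [-0.2, 0.4, -0.9]
grip_width: 0.0444
[[ 9.96e-01  8.95e-02  1.90e-03]
 [ 8.95e-02 -9.96e-01  4.00e-04]
 [ 1.90e-03 -2.00e-04 -1.00e+00]] [-0.15639519  0.42113781 -0.86792691] 0.04438481332888265
{'xyz': [0.5739, 0.2796, -0.0006], 'score': 0.96}
{'xyz': [0.5724, 0.15, 0.0002], 'score': 0.69}
```

```bash
python3 -m handwheel '[{"jaw":0,"dx":-0.15,"dy":0,"dz":0.1,"ax":0,"ay":0,"az":0},{"jaw":0,"dx":0,"dy":0,"dz":0,"ax":0,"ay":0,"az":0},{"jaw":0,"dx":0,"dy":0,"dz":0,"ax":0,"ay":0,"az":0},{"jaw":0,"dx":0,"dy":0,"dz":0,"ax":0,"ay":0,"az":0},{"jaw":0,"dx":0,"dy":0,"dz":0,"ax":0,"ay":0,"az":0}]' && python3 -c "
from h import *
o=get_obs();print(R.from_rotvec(o['tcp_rot']).as_matrix().round(4),o['wrist_force'],o['grip_width'],o['position'])
p=capture('wrist')
for d in mark_of(p,'ferrule_1'): print(d)"
```

```text
clock: 6.65
position: [0.5761, 0.1478, 0.034]
tcp_rot: [-3.138, -0.141, -0.001]
wrist_force: [-0.4, 0.3, 5.3]
grip_width: 0.0284
[[ 9.96e-01  8.95e-02  5.00e-04]
 [ 8.95e-02 -9.96e-01  2.00e-04]
 [ 5.00e-04 -1.00e-04 -1.00e+00]] [-0.3527526   0.28952331  5.28006951] 0.028412314058604768 [0.57612732 0.14781477 0.0340136 ]
{'xyz': [0.572, 0.2807, 0.0021], 'score': 0.73}
{'xyz': [0.5738, 0.1473, -0.0029], 'score': 0.62}
```

Gripped. Lift, go over to the pin side, and tilt 35°.

```bash
python3 -m handwheel '[{"jaw":0,"dx":0,"dy":0,"dz":-3.1,"ax":0,"ay":0,"az":0},{"jaw":0,"dx":0,"dy":0,"dz":-3.1,"ax":0,"ay":0,"az":0},{"jaw":0,"dx":0,"dy":0,"dz":-3.1,"ax":0,"ay":0,"az":0},{"jaw":0,"dx":0,"dy":0,"dz":-3.1,"ax":0,"ay":0,"az":0},{"jaw":0,"dx":0,"dy":0,"dz":-3.1,"ax":0,"ay":0,"az":0},{"jaw":0,"dx":-2.16,"dy":2.8,"dz":0,"ax":0,"ay":0,"az":0},{"jaw":0,"dx":-2.16,"dy":2.8,"dz":0,"ax":0,"ay":0,"az":0},{"jaw":0,"dx":-2.16,"dy":2.8,"dz":0,"ax":0,"ay":0,"az":0},{"jaw":0,"dx":-2.16,"dy":2.8,"dz":0,"ax":0,"ay":0,"az":0},{"jaw":0,"dx":-2.16,"dy":2.8,"dz":0,"ax":0,"ay":0,"az":0}]' && python3 -m handwheel '[{"jaw":0,"dx":0,"dy":0,"dz":0,"ax":0,"ay":7,"az":0},{"jaw":0,"dx":0,"dy":0,"dz":0,"ax":0,"ay":7,"az":0},{"jaw":0,"dx":0,"dy":0,"dz":0,"ax":0,"ay":7,"az":0},{"jaw":0,"dx":0,"dy":0,"dz":0,"ax":0,"ay":7,"az":0},{"jaw":0,"dx":0,"dy":0,"dz":0,"ax":0,"ay":7,"az":0},{"jaw":0,"dx":0,"dy":0,"dz":0,"ax":0,"ay":0,"az":0},{"jaw":0,"dx":0,"dy":0,"dz":0,"ax":0,"ay":0,"az":0}]' && cat > rel.py <<'E'
from h import *
np.set_printoptions(precision=4,suppress=True)
S=np.array([.531,.0035,.059]);t,y=np.radians([35,5.1]);u=np.array([-np.sin(t)*np.cos(y),-np.sin(t)*np.sin(y),np.cos(t)])
def st():
    o=get_obs();M=R.from_rotvec(o["tcp_rot"]).as_matrix();P=o["position"]
    G=np.c_[[np.cos(y)*np.cos(t),np.sin(y)*np.cos(t),np.sin(t)],[np.sin(y),-np.cos(y),0],-u]
    print("clock",o["clock"],"P",P,"grip",o["grip_width"],"F",o["wrist_force"],"Ftool",M.T@o["wrist_force"])
    print("turn to pin axis (tool,deg)",np.degrees(R.from_matrix(M.T@G).as_rotvec()))
    print("mouth in pin frame (cm, tool x,y,-z axes)",100*(G.T@(P+M[:,2]*.034-S)))
    return o,M
E
cat > look.py <<'E'
from rel import *
import sys
st();ps=[capture("wrist"),capture("scene"),capture("top")]
for c,n in zip(ps,"wst"):
  cv2.imwrite(f"pics/{sys.argv[1]}{n}.png",c["image"])
  for l in("pin_tip","gauge_pin","ferrule_1"):
    for d in mark_of(c,l): print(n,l,np.round(d["score"],2),np.round(d["xyz"],4),proj(c,d["xyz"]).round(0))
E
python3 look.py a
```

```text
clock: 7.58
position: [0.479, -0.0021, 0.1882]
tcp_rot: [-3.138, -0.142, 0.002]
wrist_force: [0.7, -0.6, -0.4]
grip_width: 0.0287
clock: 8.17
position: [0.4814, 0.0058, 0.1875]
tcp_rot: [-2.991, -0.145, -0.792]
wrist_force: [0.1, 0.1, -0.5]
grip_width: 0.0286
clock 8.1667 P [0.4814 0.0058 0.1875] grip 0.028626304038602543 F [ 0.1324  0.1135 -0.4861] Ftool [-0.1175 -0.0906  0.4946]
turn to pin axis (tool,deg) [-1.2679  5.2827  0.0442]
mouth in pin frame (cm, tool x,y,-z axes) [ 3.0333 -0.7399 -9.9641]
w pin_tip 0.98 [ 0.5106 -0.0003  0.0885] [330. 234.]
w gauge_pin 0.74 [0.5309 0.0027 0.0541] [328. 217.]
w ferrule_1 0.74 [0.4935 0.0097 0.1569] [314. 247.]
w ferrule_1 0.69 [0.5704 0.281  0.0017] [ 99. 169.]
w ferrule_1 0.2 [0.5312 0.0016 0.0554] [329. 216.]
s pin_tip 0.69 [0.5074 0.0016 0.0935] [274. 186.]
s pin_tip 0.62 [ 0.7047 -0.16    0.0002] [344. 202.]
s gauge_pin 0.69 [0.5317 0.0023 0.0582] [279. 191.]
s ferrule_1 0.65 [0.572  0.2817 0.0003] [238. 173.]
s ferrule_1 0.48 [0.499  0.0046 0.1595] [270. 170.]
t pin_tip 0.67 [0.5133 0.0034 0.0932] [279. 202.]
t pin_tip 0.25 [0.5742 0.2788 0.004 ] [187. 183.]
t gauge_pin 0.68 [0.5288 0.0042 0.0598] [280. 198.]
t ferrule_1 0.57 [0.5724 0.2847 0.0041] [185. 183.]
t ferrule_1 0.5 [0.4987 0.0102 0.1551] [273. 203.]
```

View pics/aw.png

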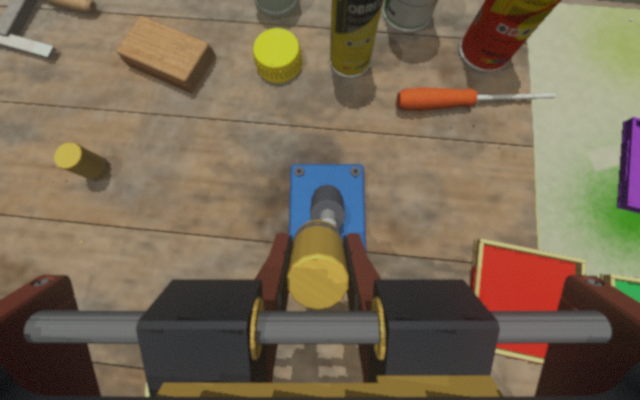

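The held ferrule at (320,265) is heading for the pin at (328,215), and the cup looks square in the jaws. Finish the tilt, then line up above the tip.

```bash
sed -i 's/\[.531,.0035,.059\]/[.532,.003,.059]/' rel.py; python3 -m handwheel '[{"jaw":0,"dx":0,"dy":0,"dz":0,"ax":-1.27,"ay":5.3,"az":0},{"jaw":0,"dx":-1.6,"dy":0.3,"dz":0.9,"ax":0,"ay":0,"az":0},{"jaw":0,"dx":-1.6,"dy":0.3,"dz":0.9,"ax":0,"ay":0,"az":0},{"jaw":0,"dx":0,"dy":0,"dz":0.9,"ax":0,"ay":0,"az":0},{"jaw":0,"dx":0,"dy":0,"dz":0.9,"ax":0,"ay":0,"az":0},{"jaw":0,"dx":0,"dy":0,"dz":0,"ax":0,"ay":0,"az":0},{"jaw":0,"dx":0,"dy":0,"dz":0,"ax":0,"ay":0,"az":0}]' && python3 look.py b
```

```text
clock: 9.35
position: [0.48, 0.0047, 0.1444]
tcp_rot: [-2.966, -0.149, -0.877]
wrist_force: [0.8, -0.2, -0.9]
grip_width: 0.0286
clock 9.35 P [0.48   0.0047 0.1444] grip 0.028632854755306723 F [ 0.8156 -0.244  -0.8634] Ftool [0.1914 0.3421 1.1474]
turn to pin axis (tool,deg) [-1.2816  2.0135  0.2691]
mouth in pin frame (cm, tool x,y,-z axes) [ 0.5501 -0.7044 -6.5642]
w pin_tip 0.57 [ 0.5115 -0.0001  0.0885] [330. 228.]
w ferrule_1 0.81 [0.4991 0.0106 0.1147] [312. 238.]
w ferrule_1 0.55 [ 0.5709  0.2802 -0.0013] [ 76. 164.]
s pin_tip 0.58 [0.5089 0.002  0.092 ] [274. 186.]
s pin_tip 0.5 [0.5012 0.0039 0.1157] [272. 181.]
s gauge_pin 0.51 [0.5331 0.0044 0.057 ] [279. 191.]
s ferrule_1 0.39 [0.4999 0.0044 0.1174] [271. 181.]
s ferrule_1 0.36 [ 0.5695  0.2836 -0.0015] [237. 173.]
t pin_tip 0.64 [0.5152 0.0048 0.0915] [279. 201.]
t gauge_pin 0.57 [0.5302 0.004  0.0573] [280. 198.]
t ferrule_1 0.63 [0.4961 0.0077 0.1137] [276. 207.]
t ferrule_1 0.43 [0.5731 0.2811 0.0034] [186. 183.]
```

```bash
python3 -m handwheel '[{"jaw":0,"dx":-0.33,"dy":0.32,"dz":0,"ax":-0.65,"ay":1,"az":0.2},{"jaw":0,"dx":-0.33,"dy":0.32,"dz":0,"ax":-0.65,"ay":1,"az":0},{"jaw":0,"dx":0,"dy":0,"dz":0,"ax":0,"ay":0,"az":0},{"jaw":0,"dx":0,"dy":0,"dz":0,"ax":0,"ay":0,"az":0},{"jaw":0,"dx":0,"dy":0,"dz":0,"ax":0,"ay":0,"az":0}]' && python3 look.py c && python3 -c "
import cv2,numpy as np
a=cv2.imread('pics/cw.png')[180:340,220:440];b=cv2.imread('pics/cs.png')[140:240,230:330]
C=np.zeros((400,800,3),np.uint8);C[:320,:440]=cv2.resize(a,None,fx=2,fy=2);C[:350,445:795]=cv2.resize(b,(350,350));cv2.imwrite('pics/c2.png',C)"
```

```text
clock: 10.37
position: [0.4758, -0.0013, 0.1414]
tcp_rot: [-2.967, -0.136, -0.931]
wrist_force: [-0.0, 0.7, -0.9]
grip_width: 0.0288
clock 10.3667 P [ 0.4758 -0.0013  0.1414] grip 0.02875483254501464 F [-0.0108  0.6944 -0.9454] Ftool [-0.4971 -0.6915  0.8068]
turn to pin axis (tool,deg) [-0.1455  0.1531  0.1054]
mouth in pin frame (cm, tool x,y,-z axes) [ 0.1039 -0.0801 -6.5786]
w pin_tip 0.9 [0.511  0.0012 0.0923] [318. 223.]
w gauge_pin 0.93 [ 0.5271 -0.0013  0.0538] [323. 216.]
w ferrule_1 0.92 [ 0.5717  0.28   -0.0024] [ 66. 166.]
w ferrule_1 0.91 [0.4922 0.0019 0.1126] [315. 245.]
s pin_tip 0.59 [0.5103 0.0007 0.0931] [274. 186.]
s gauge_pin 0.43 [0.534  0.0069 0.0588] [278. 190.]
s ferrule_1 0.51 [0.4944 0.0014 0.1133] [271. 183.]
s ferrule_1 0.44 [0.5727 0.2821 0.0005] [238. 172.]
t pin_tip 0.74 [ 0.386  -0.1272 -0.0041] [328. 254.]
t pin_tip 0.49 [0.5127 0.0058 0.0932] [278. 202.]
t gauge_pin 0.65 [0.5305 0.0026 0.0623] [281. 197.]
t ferrule_1 0.72 [0.5725 0.2791 0.0032] [187. 184.]
t ferrule_1 0.59 [0.4946 0.0016 0.1088] [279. 208.]
```

View pics/c2.png

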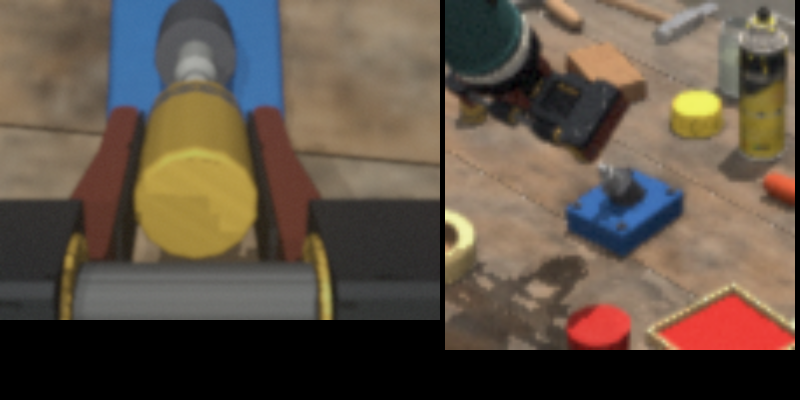

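The ferrule and pin axes line up: ferrule (196,85–205) and pin (196,65) in the crop. Marks and kinematics agree to 2 mm. Sliding on, watching the force.

```bash
python3 -m handwheel '[{"jaw":0,"dx":-0.1,"dy":0.06,"dz":0.8,"ax":-0.15,"ay":0.15,"az":0.1},{"jaw":0,"dx":0,"dy":0,"dz":0.8,"ax":0,"ay":0,"az":0},{"jaw":0,"dx":0,"dy":0,"dz":0.8,"ax":0,"ay":0,"az":0},{"jaw":0,"dx":0,"dy":0,"dz":0.4,"ax":0,"ay":0,"az":0},{"jaw":0,"dx":0,"dy":0,"dz":0.4,"ax":0,"ay":0,"az":0},{"jaw":0,"dx":0,"dy":0,"dz":0.2,"ax":0,"ay":0,"az":0}]' && python3 -c "from rel import *;st()" && python3 -m handwheel '[{"jaw":0,"dx":0,"dy":0,"dz":0.2,"ax":0,"ay":0,"az":0},{"jaw":0,"dx":0,"dy":0,"dz":0.2,"ax":0,"ay":0,"az":0},{"jaw":0,"dx":0,"dy":0,"dz":0.2,"ax":0,"ay":0,"az":0}]' && python3 -c "from rel import *;st()"
```

```text
clock: 11.47
position: [0.4946, -0.0004, 0.1125]
tcp_rot: [-2.968, -0.132, -0.936]
wrist_force: [-0.2, -1.2, -1.8]
grip_width: 0.0286
clock 11.4667 P [ 0.4946 -0.0004  0.1125] grip 0.028553781615160305 F [-0.1702 -1.2439 -1.8069] Ftool [-1.2656  1.2234  1.3202]
turn to pin axis (tool,deg) [ 0.0296  0.0027 -0.007 ]
mouth in pin frame (cm, tool x,y,-z axes) [-0.0105  0.0043 -3.1391]
clock: 11.72
position: [0.4979, -0.0, 0.108]
tcp_rot: [-2.968, -0.132, -0.937]
wrist_force: [0.1, 0.5, -1.0]
grip_width: 0.0287
clock 11.7167 P [ 0.4979 -0.      0.108 ] grip 0.028676038678506925 F [ 0.0547  0.5206 -0.9551] Ftool [-0.4656 -0.5143  0.8396]
turn to pin axis (tool,deg) [ 0.0353 -0.0346  0.0167]
mouth in pin frame (cm, tool x,y,-z axes) [ 0.0073 -0.001  -2.5807]
```

On the thin section with no force. Continuing.

```bash
python3 -m handwheel '[{"jaw":0,"dx":0,"dy":0,"dz":0.2,"ax":0,"ay":0,"az":0},{"jaw":0,"dx":0,"dy":0,"dz":0.2,"ax":0,"ay":0,"az":0},{"jaw":0,"dx":0,"dy":0,"dz":0.2,"ax":0,"ay":0,"az":0},{"jaw":0,"dx":0,"dy":0,"dz":0,"ax":0,"ay":0,"az":0}]' && python3 -c "from rel import *;st()"
```

```text
clock: 12.05
position: [0.5013, 0.0003, 0.1029]
tcp_rot: [-2.968, -0.132, -0.936]
wrist_force: [-0.6, 0.9, -1.7]
grip_width: 0.0285
clock 12.05 P [0.5013 0.0003 0.1029] grip 0.02854624854652269 F [-0.5937  0.8669 -1.705 ] Ftool [-1.3994 -0.9169  1.101 ]
turn to pin axis (tool,deg) [ 0.0231 -0.0148  0.0067]
mouth in pin frame (cm, tool x,y,-z axes) [-0.0041 -0.0067 -1.9581]
```

```bash
python3 -m handwheel '[{"jaw":0,"dx":0,"dy":0,"dz":0.2,"ax":0,"ay":0,"az":0},{"jaw":0,"dx":0,"dy":0,"dz":0.2,"ax":0,"ay":0,"az":0},{"jaw":0,"dx":0,"dy":0,"dz":0.2,"ax":0,"ay":0,"az":0},{"jaw":0,"dx":0,"dy":0,"dz":0,"ax":0,"ay":0,"az":0}]' && python3 -c "from rel import *;st()"
```

```text
clock: 12.38
position: [0.5048, 0.0007, 0.0979]
tcp_rot: [-2.968, -0.132, -0.936]
wrist_force: [-0.5, 0.6, -1.6]
grip_width: 0.0285
clock 12.3833 P [0.5048 0.0007 0.0979] grip 0.0284978114915523 F [-0.5139  0.6167 -1.6276] Ftool [-1.3081 -0.6605  1.0706]
turn to pin axis (tool,deg) [ 0.0213 -0.0122  0.0061]
mouth in pin frame (cm, tool x,y,-z axes) [-0.0059 -0.0075 -1.3545]
```

It passed the thick section freely, so this is the 19 mm bore. On to the shoulder.

```bash
python3 -m handwheel '[{"jaw":0,"dx":0,"dy":0,"dz":0.3,"ax":0,"ay":0,"az":0},{"jaw":0,"dx":0,"dy":0,"dz":0.3,"ax":0,"ay":0,"az":0},{"jaw":0,"dx":0,"dy":0,"dz":0.2,"ax":0,"ay":0,"az":0},{"jaw":0,"dx":0,"dy":0,"dz":0.2,"ax":0,"ay":0,"az":0},{"jaw":0,"dx":0,"dy":0,"dz":0.1,"ax":0,"ay":0,"az":0},{"jaw":0,"dx":0,"dy":0,"dz":0.1,"ax":0,"ay":0,"az":0}]' && python3 -c "from rel import *;st()"
```

```text
clock: 12.88
position: [0.5116, 0.0012, 0.0882]
tcp_rot: [-2.968, -0.132, -0.937]
wrist_force: [-0.0, -0.4, -1.5]
grip_width: 0.0288
clock 12.8833 P [0.5116 0.0012 0.0882] grip 0.028752168039159413 F [-0.0309 -0.3736 -1.5419] Ftool [-0.9373  0.3687  1.2261]
turn to pin axis (tool,deg) [ 0.0276 -0.0225  0.0033]
mouth in pin frame (cm, tool x,y,-z axes) [ 0.0031 -0.0015 -0.1657]
```

```bash
python3 -m handwheel '[{"jaw":0,"dx":0,"dy":0,"dz":0.1,"ax":0,"ay":0,"az":0},{"jaw":0,"dx":0,"dy":0,"dz":0.1,"ax":0,"ay":0,"az":0},{"jaw":0,"dx":0,"dy":0,"dz":0.1,"ax":0,"ay":0,"az":0}]' && python3 -c "from rel import *;st()"; python3 -m handwheel '[{"jaw":0,"dx":0,"dy":0,"dz":0.1,"ax":0,"ay":0,"az":0},{"jaw":0,"dx":0,"dy":0,"dz":0,"ax":0,"ay":0,"az":0}]' && python3 -c "from rel import *;st()"
```

```text
clock: 13.13
position: [0.5123, 0.0013, 0.087]
tcp_rot: [-2.968, -0.13, -0.939]
wrist_force: [-22.3, -6.9, 37.2]
grip_width: 0.0283
clock 13.1333 P [0.5123 0.0013 0.087 ] grip 0.0282608143229316 F [-22.3048  -6.9255  37.2064] Ftool [  2.7251   4.9642 -43.5628]
turn to pin axis (tool,deg) [ 0.0683 -0.1075 -0.0658]
mouth in pin frame (cm, tool x,y,-z axes) [-0.0064 -0.0048 -0.0245]
clock: 13.3
position: [0.5126, 0.0014, 0.0865]
tcp_rot: [-2.968, -0.13, -0.939]
wrist_force: [-17.4, -5.2, 30.1]
grip_width: 0.0288
clock 13.3 P [0.5126 0.0014 0.0865] grip 0.028780334226107932 F [-17.3574  -5.2139  30.0924] Ftool [  2.7986   3.6972 -34.8212]
turn to pin axis (tool,deg) [ 0.083  -0.1238 -0.0742]
mouth in pin frame (cm, tool x,y,-z axes) [-0.0136 -0.004   0.0286]
```

Firmly against the shoulder: about 35–44 N along the pin, mouth at z = 0.2 mm. Pause about 0.8 s, then withdraw and carry it to the green tray.

```bash
python3 -m handwheel '[{"jaw":0,"dx":0,"dy":0,"dz":-0.05,"ax":0,"ay":0,"az":0},{"jaw":0,"dx":0,"dy":0,"dz":0,"ax":0,"ay":0,"az":0},{"jaw":0,"dx":0,"dy":0,"dz":0,"ax":0,"ay":0,"az":0},{"jaw":0,"dx":0,"dy":0,"dz":0,"ax":0,"ay":0,"az":0},{"jaw":0,"dx":0,"dy":0,"dz":0,"ax":0,"ay":0,"az":0},{"jaw":0,"dx":0,"dy":0,"dz":0,"ax":0,"ay":0,"az":0},{"jaw":0,"dx":0,"dy":0,"dz":0,"ax":0,"ay":0,"az":0},{"jaw":0,"dx":0,"dy":0,"dz":0,"ax":0,"ay":0,"az":0},{"jaw":0,"dx":0,"dy":0,"dz":0,"ax":0,"ay":0,"az":0},{"jaw":0,"dx":0,"dy":0,"dz":0,"ax":0,"ay":0,"az":0}]' && python3 -c "from rel import *;st()"; python3 -m handwheel '[{"jaw":0,"dx":0,"dy":0,"dz":-0.5,"ax":0,"ay":0,"az":0},{"jaw":0,"dx":0,"dy":0,"dz":-1.2,"ax":0,"ay":0,"az":0},{"jaw":0,"dx":0,"dy":0,"dz":-1.5,"ax":0,"ay":0,"az":0},{"jaw":0,"dx":0,"dy":0,"dz":-1.5,"ax":0,"ay":0,"az":0},{"jaw":0,"dx":0,"dy":0,"dz":-2,"ax":0,"ay":0,"az":0},{"jaw":0,"dx":0,"dy":0,"dz":-2,"ax":0,"ay":0,"az":0},{"jaw":0,"dx":0,"dy":0,"dz":-2,"ax":0,"ay":0,"az":0},{"jaw":0,"dx":0,"dy":0,"dz":0,"ax":0,"ay":0,"az":0}]' && python3 -c "from rel import *;st()"; python3 -m handwheel '[{"jaw":0,"dx":0,"dy":3,"dz":0,"ax":0,"ay":-5,"az":0},{"jaw":0,"dx":0,"dy":3,"dz":0,"ax":0,"ay":-5,"az":0},{"jaw":0,"dx":0,"dy":3,"dz":0,"ax":0,"ay":-5,"az":0},{"jaw":0,"dx":0,"dy":3,"dz":0,"ax":0,"ay":-5,"az":0},{"jaw":0,"dx":0,"dy":3,"dz":0,"ax":0,"ay":-5,"az":0},{"jaw":0,"dx":0,"dy":3,"dz":0,"ax":0,"ay":-5,"az":0},{"jaw":0,"dx":0,"dy":3,"dz":0,"ax":0,"ay":-5,"az":0},{"jaw":0,"dx":0,"dy":3,"dz":0,"ax":0,"ay":0,"az":0},{"jaw":0,"dx":0,"dy":0,"dz":0,"ax":0,"ay":0,"az":0},{"jaw":0,"dx":0,"dy":0,"dz":0,"ax":0,"ay":0,"az":0}]' && python3 -c "
from rel import *
o,M=st();print(M)
for n in('wrist','top'):
  c=capture(n);cv2.imwrite('pics/d_'+n+'.png',c['image'])
  for l in('ferrule_1','tray_green'):
    for d in mark_of(c,l):print(n,l,d)
"
```

```text
clock: 14.13
position: [0.5126, 0.0013, 0.0865]
tcp_rot: [-2.968, -0.13, -0.939]
wrist_force: [-13.1, -4.6, 21.7]
grip_width: 0.0285
clock 14.1333 P [0.5126 0.0013 0.0865] grip 0.028482429979219095 F [-13.0631  -4.643   21.7153] Ftool [  1.5029   3.494  -25.4811]
turn to pin axis (tool,deg) [ 0.0715 -0.0926 -0.0451]
mouth in pin frame (cm, tool x,y,-z axes) [-0.0108 -0.0008  0.0269]
clock: 14.8
position: [0.4632, -0.0014, 0.1604]
tcp_rot: [-2.962, -0.138, -0.942]
wrist_force: [0.3, -0.2, -1.0]
grip_width: 0.0288
clock 14.8 P [ 0.4632 -0.0014  0.1604] grip 0.028785719274331118 F [ 0.2804 -0.2454 -1.0425] Ftool [-0.3927  0.2722  0.9986]
turn to pin axis (tool,deg) [-0.2354 -0.2737  0.1769]
mouth in pin frame (cm, tool x,y,-z axes) [ 0.1899 -0.1922 -8.8621]
clock: 15.63
position: [0.4947, -0.1684, 0.1573]
tcp_rot: [-3.08, -0.171, -0.313]
wrist_force: [-1.3, 1.7, -1.6]
grip_width: 0.0286
clock 15.6333 P [ 0.4947 -0.1684  0.1573] grip 0.028603829018305743 F [-1.3154  1.6629 -1.6487] Ftool [-1.439  -1.7525  1.4394]
turn to pin axis (tool,deg) [-2.141  23.3221  0.659 ]
mouth in pin frame (cm, tool x,y,-z axes) [-0.0047 16.6222 -7.9365]
[[ 0.9735  0.1139  0.1981]
 [ 0.1056 -0.9931  0.0518]
 [ 0.2026 -0.0295 -0.9788]]
wrist ferrule_1 {'xyz': [0.4999, -0.169, 0.123], 'score': 0.65}
wrist tray_green {'xyz': [0.6256, -0.3809, 0.0006], 'score': 0.71}
wrist tray_green {'xyz': [0.4505, -0.3477, 0.0009], 'score': 0.61}
top ferrule_1 {'xyz': [0.574, 0.2804, 0.0044], 'score': 0.47}
top tray_green {'xyz': [0.6247, -0.3853, 0.0032], 'score': 0.92}
top tray_green {'xyz': [0.4579, -0.5253, 0.0012], 'score': 0.92}
top tray_green {'xyz': [0.4523, -0.3428, 0.002], 'score': 0.71}
```

```bash
cat > to.py <<'E'
from rel import *
import sys
x,yy,z,yaw=map(float,sys.argv[1:5]);o=get_obs();M=R.from_rotvec(o["tcp_rot"]).as_matrix()
a=np.radians(yaw);G=np.c_[[np.cos(a),np.sin(a),0],[np.sin(a),-np.cos(a),0],[0,0,-1]]
D=100*(np.array([x,yy,z])-o["position"]);print("P",o["position"],"F",o["wrist_force"],"turn",np.degrees(R.from_matrix(M.T@G).as_rotvec()),"shift now",M.T@D,"shift after turn",G.T@D)
E
python3 to.py .4508 -.346 .12 6.5
python3 -m handwheel '[{"jaw":0,"dx":0,"dy":0,"dz":0,"ax":1.7,"ay":-5.8,"az":0},{"jaw":0,"dx":0,"dy":0,"dz":0,"ax":1.7,"ay":-5.8,"az":0},{"jaw":0,"dx":0,"dy":0,"dz":0,"ax":0,"ay":0,"az":0},{"jaw":0,"dx":0,"dy":0,"dz":0,"ax":0,"ay":0,"az":0}]'; python3 to.py .4508 -.346 .12 6.5
```

```text
P [ 0.4926 -0.167   0.1577] F [ 0.0418  0.195  -1.0801] turn [ -1.5543 -11.5521  -0.0469] shift now [-6.7476 17.396   1.9948] shift after turn [-6.1783 17.3121  3.7748]
clock: 16.27
position: [0.4947, -0.1681, 0.1579]
tcp_rot: [-3.052, -0.187, 0.004]
wrist_force: [-0.3, 0.9, -1.4]
grip_width: 0.0287
P [ 0.4947 -0.1681  0.1579] F [-0.2515  0.9407 -1.3801] turn [-4.8156 -0.1368  0.5034] shift now [-6.535  17.377   2.3197] shift after turn [-6.3758 17.1769  3.7881]
```

```bash
python3 -m handwheel '[{"jaw":0,"dx":0,"dy":0,"dz":0,"ax":-4.8,"ay":-0.1,"az":0.5},{"jaw":0,"dx":0,"dy":0,"dz":0,"ax":0,"ay":0,"az":0},{"jaw":0,"dx":-1.06,"dy":2.87,"dz":0.63,"ax":0,"ay":0,"az":0},{"jaw":0,"dx":-1.06,"dy":2.87,"dz":0.63,"ax":0,"ay":0,"az":0},{"jaw":0,"dx":-1.06,"dy":2.87,"dz":0.63,"ax":0,"ay":0,"az":0},{"jaw":0,"dx":-1.06,"dy":2.87,"dz":0.63,"ax":0,"ay":0,"az":0},{"jaw":0,"dx":-1.06,"dy":2.87,"dz":0.63,"ax":0,"ay":0,"az":0},{"jaw":0,"dx":-1.06,"dy":2.87,"dz":0.63,"ax":0,"ay":0,"az":0},{"jaw":0,"dx":0,"dy":0,"dz":0,"ax":0,"ay":0,"az":0}]'; python3 to.py .4508 -.346 .045 6.5
```

```text
clock: 17.02
position: [0.4474, -0.351, 0.1195]
tcp_rot: [3.136, 0.171, -0.001]
wrist_force: [-0.9, -0.9, -1.1]
grip_width: 0.0288
P [ 0.4474 -0.351   0.1195] F [-0.9106 -0.9187 -1.1147] turn [ 0.0221  0.0357 -0.2467] shift now [ 0.3966 -0.4636  7.4534] shift after turn [ 0.394  -0.459   7.4538]
```

```bash
python3 -m handwheel '[{"jaw":0,"dx":0.2,"dy":-0.3,"dz":1.8,"ax":0,"ay":0,"az":0},{"jaw":0,"dx":0,"dy":0,"dz":1.8,"ax":0,"ay":0,"az":0},{"jaw":0,"dx":0,"dy":0,"dz":1.8,"ax":0,"ay":0,"az":0},{"jaw":0,"dx":0,"dy":0,"dz":1.4,"ax":0,"ay":0,"az":0},{"jaw":0,"dx":0,"dy":0,"dz":0.5,"ax":0,"ay":0,"az":0},{"jaw":0,"dx":0,"dy":0,"dz":0.2,"ax":0,"ay":0,"az":0},{"jaw":0,"dx":0,"dy":0,"dz":0,"ax":0,"ay":0,"az":0}]'; python3 to.py .4508 -.346 .038 6.5
```

```text
clock: 17.6
position: [0.4502, -0.3429, 0.0453]
tcp_rot: [-3.135, -0.175, 0.003]
wrist_force: [-0.6, 0.1, -0.2]
grip_width: 0.0283
P [ 0.4502 -0.3429  0.0453] F [-0.5757  0.0612 -0.2002] turn [-0.0937  0.1204 -0.1118] shift now [0.0311 0.3141 0.7337] shift after turn [0.0289 0.3129 0.7343]
```

```bash
python3 -m handwheel '[{"jaw":0,"dx":0,"dy":0,"dz":0.3,"ax":0,"ay":0,"az":0},{"jaw":0,"dx":0,"dy":0,"dz":0.2,"ax":0,"ay":0,"az":0},{"jaw":0,"dx":0,"dy":0,"dz":0.15,"ax":0,"ay":0,"az":0},{"jaw":0,"dx":0,"dy":0,"dz":0,"ax":0,"ay":0,"az":0}]';python3 -m handwheel '[{"jaw":0,"dx":0,"dy":0,"dz":0.1,"ax":0,"ay":0,"az":0},{"jaw":0,"dx":0,"dy":0,"dz":0,"ax":0,"ay":0,"az":0}]'
```

```text
clock: 17.93
position: [0.4506, -0.3436, 0.0389]
tcp_rot: [-3.136, -0.175, 0.003]
wrist_force: [-0.1, 0.5, -1.4]
grip_width: 0.0288
clock: 18.1
position: [0.4505, -0.3436, 0.0378]
tcp_rot: [-3.136, -0.175, 0.004]
wrist_force: [0.5, -0.7, -1.3]
grip_width: 0.0286
```

```bash
python3 -m handwheel '[{"jaw":0,"dx":0,"dy":0,"dz":0.08,"ax":0,"ay":0,"az":0},{"jaw":0,"dx":0,"dy":0,"dz":0,"ax":0,"ay":0,"az":0}]';python3 -m handwheel '[{"jaw":0,"dx":0,"dy":0,"dz":0.06,"ax":0,"ay":0,"az":0},{"jaw":0,"dx":0,"dy":0,"dz":0,"ax":0,"ay":0,"az":0}]'
```

```text
clock: 18.27
position: [0.4506, -0.3436, 0.0373]
tcp_rot: [-3.136, -0.175, 0.003]
wrist_force: [-0.7, 0.5, 4.0]
grip_width: 0.0289
clock: 18.43
position: [0.4506, -0.3436, 0.0373]
tcp_rot: [-3.137, -0.175, 0.003]
wrist_force: [-2.3, 2.3, 8.9]
grip_width: 0.0286
```

Seated on the floor at 9 N. Release and rise.

```bash
python3 -m handwheel '[{"jaw":0.6,"dx":0,"dy":0,"dz":0,"ax":0,"ay":0,"az":0},{"jaw":0.6,"dx":0,"dy":0,"dz":0,"ax":0,"ay":0,"az":0},{"jaw":0.6,"dx":0,"dy":0,"dz":0,"ax":0,"ay":0,"az":0},{"jaw":0.6,"dx":0,"dy":0,"dz":0,"ax":0,"ay":0,"az":0},{"jaw":0.7,"dx":0,"dy":0,"dz":-1,"ax":0,"ay":0,"az":0},{"jaw":0.8,"dx":0,"dy":0,"dz":-3,"ax":0,"ay":0,"az":0},{"jaw":0.9,"dx":0,"dy":0,"dz":-4,"ax":0,"ay":0,"az":0},{"jaw":1,"dx":0,"dy":0,"dz":-4,"ax":0,"ay":0,"az":0},{"jaw":1,"dx":0,"dy":0,"dz":-2,"ax":0,"ay":0,"az":0},{"jaw":1,"dx":0,"dy":0,"dz":0,"ax":0,"ay":0,"az":0}]'; python3 to.py .573 .281 .17 5.1; python3 -c "
from h import *
p=capture('wrist');cv2.imwrite('pics/e.png',p['image'])
for d in mark_of(p,'ferrule_1'):print(d)"
```

```text
clock: 19.27
position: [0.4535, -0.3461, 0.1824]
tcp_rot: [3.13, 0.174, 0.007]
wrist_force: [0.6, -0.6, 0.3]
grip_width: 0.0869
P [ 0.4535 -0.3461  0.1824] F [ 0.6206 -0.6307  0.2894] turn [ 0.4086 -0.237   1.2817] shift now [ 18.8439 -60.9965   0.878 ] shift after turn [ 17.4792 -61.3953   1.2393]
{'xyz': [0.4491, -0.3447, 0.0056], 'score': 0.84}
```

View pics/e.png

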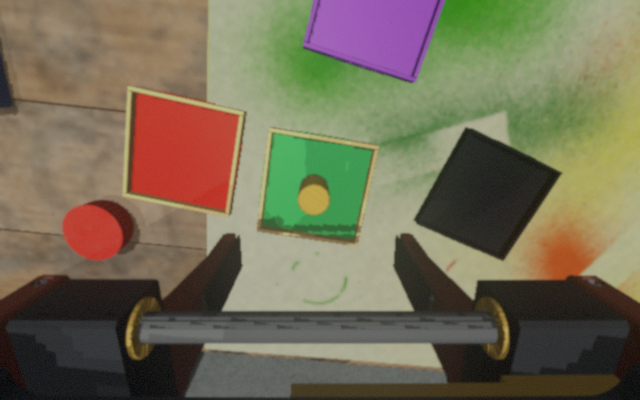

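The ferrule stands upright in the green tray at (314,195). Now the second one.

```bash
python3 -m handwheel '[{"jaw":1,"dx":0,"dy":-1.5,"dz":0,"ax":0.2,"ay":-0.1,"az":1.2},{"jaw":1,"dx":1,"dy":-3.5,"dz":0,"ax":0,"ay":0,"az":0},{"jaw":1,"dx":1,"dy":-3.5,"dz":0,"ax":0,"ay":0,"az":0},{"jaw":1,"dx":1,"dy":-3.5,"dz":0,"ax":0,"ay":0,"az":0},{"jaw":1,"dx":1,"dy":-3.5,"dz":0,"ax":0,"ay":0,"az":0},{"jaw":1,"dx":1,"dy":-3.5,"dz":0,"ax":0,"ay":0,"az":0},{"jaw":1,"dx":1,"dy":-3.5,"dz":0,"ax":0,"ay":0,"az":0},{"jaw":1,"dx":1,"dy":-3.5,"dz":0,"ax":0,"ay":0,"az":0},{"jaw":1,"dx":1,"dy":-3.5,"dz":0,"ax":0,"ay":0,"az":0},{"jaw":1,"dx":1,"dy":-3.5,"dz":0,"ax":0,"ay":0,"az":0}]'; python3 -m handwheel '[{"jaw":1,"dx":1,"dy":-3.5,"dz":0,"ax":0,"ay":0,"az":0},{"jaw":1,"dx":1,"dy":-3.5,"dz":0,"ax":0,"ay":0,"az":0},{"jaw":1,"dx":1,"dy":-3.5,"dz":0,"ax":0,"ay":0,"az":0},{"jaw":1,"dx":1,"dy":-3.5,"dz":0,"ax":0,"ay":0,"az":0},{"jaw":1,"dx":1,"dy":-3.5,"dz":0,"ax":0,"ay":0,"az":0},{"jaw":1,"dx":1,"dy":-3.5,"dz":0,"ax":0,"ay":0,"az":0},{"jaw":1,"dx":1,"dy":-3.5,"dz":0,"ax":0,"ay":0,"az":0},{"jaw":1,"dx":1,"dy":-3.5,"dz":0,"ax":0,"ay":0,"az":0},{"jaw":1,"dx":0,"dy":0,"dz":0,"ax":0,"ay":0,"az":0},{"jaw":1,"dx":0,"dy":0,"dz":0,"ax":0,"ay":0,"az":0}]'; python3 to.py .572 .281 .114 5.1
```

```text
clock: 20.2
position: [0.5088, -0.0049, 0.1755]
tcp_rot: [-3.134, -0.141, 0.013]
wrist_force: [0.9, -0.2, -0.3]
grip_width: 0.0881
clock: 21.03
position: [0.5635, 0.2804, 0.1758]
tcp_rot: [-3.135, -0.147, 0.012]
wrist_force: [0.1, -0.8, 0.1]
grip_width: 0.0879
P [0.5635 0.2804 0.1758] F [ 0.0969 -0.8153  0.1236] turn [-0.1735  0.4381  0.2544] shift now [0.8981 0.0397 6.1746] shift after turn [0.851  0.0171 6.1814]
```

```bash
python3 -m handwheel '[{"jaw":1,"dx":0.85,"dy":0,"dz":1.5,"ax":-0.15,"ay":0.45,"az":0.25},{"jaw":1,"dx":0,"dy":0,"dz":2,"ax":0,"ay":0,"az":0},{"jaw":1,"dx":0,"dy":0,"dz":2,"ax":0,"ay":0,"az":0},{"jaw":1,"dx":0,"dy":0,"dz":0.6,"ax":0,"ay":0,"az":0},{"jaw":1,"dx":0,"dy":0,"dz":0,"ax":0,"ay":0,"az":0},{"jaw":1,"dx":0,"dy":0,"dz":0,"ax":0,"ay":0,"az":0}]'; python3 -c "
from h import *
p=capture('wrist')
for d in mark_of(p,'ferrule_1'):print(d,proj(p,d['xyz']))
for d in cut_out(p,'ferrule_1'):
    v,u=np.nonzero(d['region']);w=u.max()-u.min();print(d['score'],len(u),u.min(),u.max(),v.min(),v.max(),atz(p,((u.min()+u.max())/2,v.max()-w/2*.95),.048))"; python3 to.py .572 .281 .034 5.1
```

```text
clock: 21.53
position: [0.5728, 0.2789, 0.1166]
tcp_rot: [-3.138, -0.133, -0.003]
wrist_force: [0.1, 0.4, -0.1]
grip_width: 0.0877
{'xyz': [0.5726, 0.2828, -0.0013], 'score': 0.93} [312.98150507 199.33199863]
0.91 1783 294 334 187 240 [0.57108021 0.28123585 0.048     ]
P [0.5742 0.28   0.1183] F [-0.2312  0.2357  0.4616] turn [-0.1087 -0.3147 -0.1934] shift now [-0.2522 -0.1     8.4272] shift after turn [-0.2055 -0.1168  8.4282]
```

Now aiming at (0.572, 0.281), with the marks agreeing to 2 mm. Descend, close and check.

```bash
python3 -m handwheel '[{"jaw":0.8,"dx":-0.15,"dy":-0.1,"dz":2,"ax":0,"ay":-0.2,"az":-0.2},{"jaw":0.7,"dx":0,"dy":0,"dz":2.2,"ax":0,"ay":0,"az":0},{"jaw":0.65,"dx":0,"dy":0,"dz":2.2,"ax":0,"ay":0,"az":0},{"jaw":0.6,"dx":0,"dy":0,"dz":2,"ax":0,"ay":0,"az":0},{"jaw":0.6,"dx":0,"dy":0,"dz":0,"ax":0,"ay":0,"az":0},{"jaw":0.6,"dx":0,"dy":0,"dz":0,"ax":0,"ay":0,"az":0}]'; python3 to.py .572 .281 .034 5.1
```

```text
clock: 22.18
position: [0.5715, 0.281, 0.0331]
tcp_rot: [-3.137, -0.141, 0.002]
wrist_force: [0.5, -0.2, -0.0]
grip_width: 0.0538
P [0.5715 0.281  0.0331] F [ 0.5499 -0.1758 -0.009 ] turn [-0.068   0.0536  0.0319] shift now [ 0.048   0.0054 -0.0869] shift after turn [ 0.0481  0.0055 -0.0869]
```

```bash
python3 -m handwheel '[{"jaw":0,"dx":0.05,"dy":0,"dz":-0.1,"ax":0,"ay":0,"az":0},{"jaw":0,"dx":0,"dy":0,"dz":0,"ax":0,"ay":0,"az":0},{"jaw":0,"dx":0,"dy":0,"dz":0,"ax":0,"ay":0,"az":0},{"jaw":0,"dx":0,"dy":0,"dz":0,"ax":0,"ay":0,"az":0},{"jaw":0,"dx":0,"dy":0,"dz":0,"ax":0,"ay":0,"az":0},{"jaw":0,"dx":0,"dy":0,"dz":0,"ax":0,"ay":0,"az":0}]'; python3 -m handwheel '[{"jaw":0,"dx":0,"dy":0,"dz":-3,"ax":0,"ay":0,"az":0},{"jaw":0,"dx":0,"dy":0,"dz":-3,"ax":0,"ay":0,"az":0},{"jaw":0,"dx":0,"dy":0,"dz":-3.3,"ax":0,"ay":0,"az":0},{"jaw":0,"dx":0,"dy":0,"dz":-3.3,"ax":0,"ay":0,"az":0},{"jaw":0,"dx":0,"dy":0,"dz":-3,"ax":0,"ay":0,"az":0}]' ; python3 -m handwheel '[{"jaw":0,"dx":-1.46,"dy":3.42,"dz":0,"ax":0,"ay":0,"az":0},{"jaw":0,"dx":-1.46,"dy":3.42,"dz":0,"ax":0,"ay":0,"az":0},{"jaw":0,"dx":-1.46,"dy":3.42,"dz":0,"ax":0,"ay":0,"az":0},{"jaw":0,"dx":-1.46,"dy":3.42,"dz":0,"ax":0,"ay":0,"az":0},{"jaw":0,"dx":-1.46,"dy":3.42,"dz":0,"ax":0,"ay":0,"az":0},{"jaw":0,"dx":-1.46,"dy":3.42,"dz":0,"ax":0,"ay":0,"az":0},{"jaw":0,"dx":-1.46,"dy":3.42,"dz":0,"ax":0,"ay":0,"az":0},{"jaw":0,"dx":-1.46,"dy":3.42,"dz":0,"ax":0,"ay":0,"az":0},{"jaw":0,"dx":0,"dy":0,"dz":0,"ax":0,"ay":0,"az":0}]'; python3 -m handwheel '[{"jaw":0,"dx":0,"dy":0,"dz":0,"ax":0,"ay":6,"az":0},{"jaw":0,"dx":0,"dy":0,"dz":0,"ax":0,"ay":6,"az":0},{"jaw":0,"dx":0,"dy":0,"dz":0,"ax":0,"ay":6,"az":0},{"jaw":0,"dx":0,"dy":0,"dz":0,"ax":0,"ay":6,"az":0},{"jaw":0,"dx":0,"dy":0,"dz":0,"ax":0,"ay":6,"az":0},{"jaw":0,"dx":0,"dy":0,"dz":0,"ax":0,"ay":5,"az":0},{"jaw":0,"dx":0,"dy":0,"dz":0,"ax":0,"ay":0,"az":0},{"jaw":0,"dx":0,"dy":0,"dz":0,"ax":0,"ay":0,"az":0}]'; python3 -c "from rel import *;st()"
```

```text
clock: 22.68
position: [0.5732, 0.2815, 0.0354]
tcp_rot: [-3.136, -0.14, -0.003]
wrist_force: [0.1, -0.2, 6.8]
grip_width: 0.029
clock: 23.1
position: [0.5722, 0.2809, 0.1921]
tcp_rot: [-3.137, -0.14, -0.001]
wrist_force: [0.4, -0.0, -1.8]
grip_width: 0.029
clock: 23.85
position: [0.478, -0.0068, 0.1897]
tcp_rot: [3.138, 0.135, -0.003]
wrist_force: [-0.3, -0.4, -0.9]
grip_width: 0.029
clock: 24.52
position: [0.4812, 0.0033, 0.1892]
tcp_rot: [-2.984, -0.14, -0.834]
wrist_force: [-0.6, -0.9, -2.1]
grip_width: 0.0291
clock 24.5167 P [0.4812 0.0033 0.1892] grip 0.02906725415683248 F [-0.5693 -0.9013 -2.1109] Ftool [-1.6489  0.8721  1.4536]
turn to pin axis (tool,deg) [-0.9821  3.7303 -0.0273]
mouth in pin frame (cm, tool x,y,-z axes) [  3.1079  -0.5409 -10.1767]
```

```bash
python3 -m handwheel '[{"jaw":0,"dx":0,"dy":0,"dz":0,"ax":-0.5,"ay":1.9,"az":0},{"jaw":0,"dx":0,"dy":0,"dz":0,"ax":-0.5,"ay":1.9,"az":0},{"jaw":0,"dx":0,"dy":0,"dz":0,"ax":0,"ay":0,"az":0},{"jaw":0,"dx":-1.1,"dy":0.16,"dz":1.2,"ax":0,"ay":0,"az":0},{"jaw":0,"dx":-1.1,"dy":0.16,"dz":1.2,"ax":0,"ay":0,"az":0},{"jaw":0,"dx":-1.1,"dy":0.16,"dz":1.2,"ax":0,"ay":0,"az":0},{"jaw":0,"dx":0,"dy":0,"dz":0,"ax":0,"ay":0,"az":0},{"jaw":0,"dx":0,"dy":0,"dz":0,"ax":0,"ay":0,"az":0}]'; python3 look.py g
```

```text
clock: 25.18
position: [0.4797, 0.0013, 0.1546]
tcp_rot: [-2.96, -0.136, -0.941]
wrist_force: [0.5, 0.5, -0.8]
grip_width: 0.0294
clock 25.1833 P [0.4797 0.0013 0.1546] grip 0.029377611346063117 F [ 0.5304  0.5166 -0.8332] Ftool [-0.0123 -0.4612  1.0147]
turn to pin axis (tool,deg) [-0.3487 -0.2928  0.0509]
mouth in pin frame (cm, tool x,y,-z axes) [ 1.2241 -0.3139 -7.4289]
w pin_tip 0.73 [ 0.5112 -0.0038  0.0905] [328. 234.]
w gauge_pin 0.58 [ 0.7024 -0.1602  0.0003] [470. 105.]
w ferrule_1 0.9 [0.4962 0.0023 0.1256] [318. 245.]
s pin_tip 0.52 [0.5096 0.0027 0.0914] [274. 186.]
s gauge_pin 0.64 [0.5306 0.0004 0.0581] [279. 192.]
s ferrule_1 0.46 [0.5005 0.0047 0.1247] [271. 179.]
s ferrule_1 0.43 [ 0.4492 -0.3479  0.0032] [338. 260.]
t pin_tip 0.68 [0.5112 0.0045 0.0899] [279. 203.]
t pin_tip 0.26 [0.4985 0.0015 0.1284] [278. 205.]
t gauge_pin 0.75 [0.5283 0.0033 0.0586] [281. 198.]
t ferrule_1 0.66 [0.5014 0.0017 0.1303] [278. 204.]
```

```bash
python3 -m handwheel '[{"jaw":0,"dx":-0.6,"dy":0.15,"dz":0.4,"ax":-0.3,"ay":-0.25,"az":0},{"jaw":0,"dx":-0.6,"dy":0.15,"dz":0.4,"ax":0,"ay":0,"az":0},{"jaw":0,"dx":0,"dy":0,"dz":0,"ax":0,"ay":0,"az":0},{"jaw":0,"dx":0,"dy":0,"dz":0,"ax":0,"ay":0,"az":0},{"jaw":0,"dx":0,"dy":0,"dz":0,"ax":0,"ay":0,"az":0},{"jaw":0,"dx":0,"dy":0,"dz":0,"ax":0,"ay":0,"az":0}]'; python3 -c "from rel import *;st()"
```

```text
clock: 26.28
position: [0.4749, -0.0027, 0.142]
tcp_rot: [-2.969, -0.135, -0.937]
wrist_force: [0.1, 0.2, -0.1]
grip_width: 0.029
clock 26.2833 P [ 0.4749 -0.0027  0.142 ] grip 0.028963438073881954 F [ 0.0845  0.2306 -0.1371] Ftool [ 0.0075 -0.2223  0.1721]
turn to pin axis (tool,deg) [ 0.0545 -0.0324  0.13  ]
mouth in pin frame (cm, tool x,y,-z axes) [ 0.0621  0.0607 -6.6956]
```

```bash
python3 -m handwheel '[{"jaw":0,"dx":-0.06,"dy":-0.06,"dz":0.8,"ax":0,"ay":0,"az":0.1},{"jaw":0,"dx":0,"dy":0,"dz":0.8,"ax":0,"ay":0,"az":0},{"jaw":0,"dx":0,"dy":0,"dz":0.6,"ax":0,"ay":0,"az":0},{"jaw":0,"dx":0,"dy":0,"dz":0.3,"ax":0,"ay":0,"az":0},{"jaw":0,"dx":0,"dy":0,"dz":0.3,"ax":0,"ay":0,"az":0},{"jaw":0,"dx":0,"dy":0,"dz":0.2,"ax":0,"ay":0,"az":0}]'; python3 -c "from rel import *;st()"; python3 -m handwheel '[{"jaw":0,"dx":0,"dy":0,"dz":0.2,"ax":0,"ay":0,"az":0},{"jaw":0,"dx":0,"dy":0,"dz":0.1,"ax":0,"ay":0,"az":0}]'; python3 -c "from rel import *;st()"
```

```text
clock: 26.78
position: [0.4917, -0.0006, 0.1169]
tcp_rot: [-2.969, -0.132, -0.937]
wrist_force: [-1.2, 0.3, -0.4]
grip_width: 0.0292
clock 26.7833 P [ 0.4917 -0.0006  0.1169] grip 0.029234804803450847 F [-1.1951  0.3089 -0.4479] Ftool [-1.2092 -0.4142 -0.3011]
turn to pin axis (tool,deg) [ 0.0524 -0.0302  0.0272]
mouth in pin frame (cm, tool x,y,-z axes) [ 0.0093  0.0063 -3.6626]
clock: 26.95
position: [0.4934, -0.0005, 0.1145]
tcp_rot: [-2.968, -0.132, -0.937]
wrist_force: [-0.9, 1.0, 1.3]
grip_width: 0.0291
clock 26.95 P [ 0.4934 -0.0005  0.1145] grip 0.02913840972323577 F [-0.9398  1.0303  1.3366] Ftool [ 0.0766 -1.1084 -1.5802]
turn to pin axis (tool,deg) [ 0.0497 -0.0456  0.0268]
mouth in pin frame (cm, tool x,y,-z axes) [ 0.0125  0.0041 -3.3744]
```

```bash
for i in 1; do python3 -m handwheel '[{"jaw":0,"dx":0,"dy":0,"dz":0.15,"ax":0,"ay":0,"az":0},{"jaw":0,"dx":0,"dy":0,"dz":0,"ax":0,"ay":0,"az":0}]'; python3 -c "from rel import *;st()"; python3 -m handwheel '[{"jaw":0,"dx":0,"dy":0,"dz":0.15,"ax":0,"ay":0,"az":0},{"jaw":0,"dx":0,"dy":0,"dz":0,"ax":0,"ay":0,"az":0}]'; python3 -c "from rel import *;st()"; done
```

```text
clock: 27.12
position: [0.4944, -0.0003, 0.1134]
tcp_rot: [-2.968, -0.133, -0.938]
wrist_force: [1.4, 1.3, -1.7]
grip_width: 0.0293
clock 27.1167 P [ 0.4944 -0.0003  0.1134] grip 0.02931897258502496 F [ 1.4166  1.3328 -1.7334] Ftool [ 0.2563 -1.2026  2.2969]
turn to pin axis (tool,deg) [ 0.0302 -0.0721  0.0302]
mouth in pin frame (cm, tool x,y,-z axes) [ 0.036  -0.0079 -3.2208]
clock: 27.28
position: [0.4953, -0.0002, 0.1122]
tcp_rot: [-2.968, -0.133, -0.938]
wrist_force: [2.1, 1.1, -0.1]
grip_width: 0.0289
clock 27.2833 P [ 0.4953 -0.0002  0.1122] grip 0.02885865007588605 F [ 2.1046  1.1427 -0.0975] Ftool [ 1.7432 -0.9509  1.3422]
turn to pin axis (tool,deg) [ 0.0344 -0.0764  0.0345]
mouth in pin frame (cm, tool x,y,-z axes) [ 0.0382 -0.0041 -3.0727]
```

```bash
python3 -m handwheel '[{"jaw":0,"dx":0.06,"dy":0,"dz":0.15,"ax":0,"ay":0,"az":0},{"jaw":0,"dx":0,"dy":0,"dz":0.15,"ax":0,"ay":0,"az":0},{"jaw":0,"dx":0,"dy":0,"dz":0.1,"ax":0,"ay":0,"az":0}]'; python3 -c "from rel import *;st()"; python3 -m handwheel '[{"jaw":0,"dx":0,"dy":0,"dz":0.1,"ax":0,"ay":0,"az":0},{"jaw":0,"dx":0,"dy":0,"dz":0.1,"ax":0,"ay":0,"az":0},{"jaw":0,"dx":0,"dy":0,"dz":0,"ax":0,"ay":0,"az":0}]'; python3 -c "from rel import *;st()"
```

```text
clock: 27.53
position: [0.4978, -0.0, 0.1091]
tcp_rot: [-2.968, -0.133, -0.937]
wrist_force: [0.2, 2.6, 1.3]
grip_width: 0.0295
clock 27.5333 P [ 0.4978 -0.      0.1091] grip 0.02946082175695317 F [0.1606 2.6144 1.2917] Ftool [ 1.0642 -2.5886 -0.8344]
turn to pin axis (tool,deg) [ 0.0451 -0.0396  0.0284]
mouth in pin frame (cm, tool x,y,-z axes) [ 0.059  -0.0014 -2.6725]
clock: 27.78
position: [0.4989, 0.0005, 0.1076]
tcp_rot: [-2.968, -0.133, -0.938]
wrist_force: [-1.6, 2.9, 5.0]
grip_width: 0.0293
clock 27.7833 P [0.4989 0.0005 0.1076] grip 0.029254547770054113 F [-1.5992  2.9023  5.0338] Ftool [ 1.8014 -3.0318 -4.887 ]
turn to pin axis (tool,deg) [ 0.0024 -0.0705  0.0299]
mouth in pin frame (cm, tool x,y,-z axes) [ 0.0679 -0.0409 -2.4854]
```

```bash
python3 -m handwheel '[{"jaw":0,"dx":0.04,"dy":-0.05,"dz":0.1,"ax":0,"ay":0,"az":0},{"jaw":0,"dx":0,"dy":0,"dz":0.05,"ax":0,"ay":0,"az":0},{"jaw":0,"dx":0,"dy":0,"dz":0,"ax":0,"ay":0,"az":0}]'; python3 -c "from rel import *;st()"; python3 -m handwheel '[{"jaw":0,"dx":0,"dy":0,"dz":0.1,"ax":0,"ay":0,"az":0},{"jaw":0,"dx":0,"dy":0,"dz":0,"ax":0,"ay":0,"az":0}]'; python3 -c "from rel import *;st()"
```

```text
clock: 28.03
position: [0.4994, 0.0009, 0.1069]
tcp_rot: [-2.968, -0.132, -0.938]
wrist_force: [-8.2, 0.9, 16.4]
grip_width: 0.0294
clock 28.0333 P [0.4994 0.0009 0.1069] grip 0.029401822797434165 F [-8.1754  0.9374 16.4461] Ftool [  2.8539  -1.6466 -18.0924]
turn to pin axis (tool,deg) [ 0.0429 -0.0724  0.0059]
mouth in pin frame (cm, tool x,y,-z axes) [ 0.0785 -0.078  -2.3989]
clock: 28.2
position: [0.4996, 0.0009, 0.1064]
tcp_rot: [-2.968, -0.131, -0.938]
wrist_force: [-13.6, -0.4, 24.2]
grip_width: 0.0291
clock 28.2 P [0.4996 0.0009 0.1064] grip 0.02907027950421105 F [-13.568   -0.3633  24.1718] Ftool [  2.8073  -0.8141 -27.5672]
turn to pin axis (tool,deg) [ 0.0643 -0.0828 -0.0159]
mouth in pin frame (cm, tool x,y,-z axes) [ 0.06   -0.0744 -2.3455]
```

Axial force rises to 28 N with little side force, and the mouth is at about 22 mm after the 1.4 mm grip offset. It's stuck at the thick section, so this is the 13 mm bore. Pause, withdraw, make it upright.

```bash
python3 -m handwheel '[{"jaw":0,"dx":0,"dy":0,"dz":0.05,"ax":0,"ay":0,"az":0},{"jaw":0,"dx":0,"dy":0,"dz":0,"ax":0,"ay":0,"az":0},{"jaw":0,"dx":0,"dy":0,"dz":0,"ax":0,"ay":0,"az":0},{"jaw":0,"dx":0,"dy":0,"dz":0,"ax":0,"ay":0,"az":0},{"jaw":0,"dx":0,"dy":0,"dz":0,"ax":0,"ay":0,"az":0},{"jaw":0,"dx":0,"dy":0,"dz":0,"ax":0,"ay":0,"az":0},{"jaw":0,"dx":0,"dy":0,"dz":0,"ax":0,"ay":0,"az":0},{"jaw":0,"dx":0,"dy":0,"dz":0,"ax":0,"ay":0,"az":0},{"jaw":0,"dx":0,"dy":0,"dz":0,"ax":0,"ay":0,"az":0},{"jaw":0,"dx":0,"dy":0,"dz":0,"ax":0,"ay":0,"az":0}]'; python3 -c "from rel import *;st()"; python3 -m handwheel '[{"jaw":0,"dx":0,"dy":0,"dz":-0.4,"ax":0,"ay":0,"az":0},{"jaw":0,"dx":0,"dy":0,"dz":-0.8,"ax":0,"ay":0,"az":0},{"jaw":0,"dx":0,"dy":0,"dz":-1.2,"ax":0,"ay":0,"az":0},{"jaw":0,"dx":0,"dy":0,"dz":-1.5,"ax":0,"ay":0,"az":0},{"jaw":0,"dx":0,"dy":0,"dz":-2,"ax":0,"ay":0,"az":0},{"jaw":0,"dx":0,"dy":0,"dz":-2,"ax":0,"ay":0,"az":0},{"jaw":0,"dx":0,"dy":0,"dz":0,"ax":0,"ay":0,"az":0}]'; python3 -m handwheel '[{"jaw":0,"dx":0,"dy":0,"dz":0,"ax":0,"ay":-6,"az":0},{"jaw":0,"dx":0,"dy":0,"dz":0,"ax":0,"ay":-6,"az":0},{"jaw":0,"dx":0,"dy":0,"dz":0,"ax":0,"ay":-6,"az":0},{"jaw":0,"dx":0,"dy":0,"dz":0,"ax":0,"ay":-6,"az":0},{"jaw":0,"dx":0,"dy":0,"dz":0,"ax":0,"ay":-6,"az":0},{"jaw":0,"dx":0,"dy":0,"dz":0,"ax":0,"ay":-5,"az":0},{"jaw":0,"dx":0,"dy":0,"dz":0,"ax":0,"ay":0,"az":0},{"jaw":0,"dx":0,"dy":0,"dz":0,"ax":0,"ay":0,"az":0}]'; python3 to.py .469 -.208 .12 5.1
```

```text
clock: 29.03
position: [0.4995, 0.0009, 0.1061]
tcp_rot: [-2.968, -0.131, -0.938]
wrist_force: [-15.2, -1.2, 28.7]
grip_width: 0.029
clock 29.0333 P [0.4995 0.0009 0.1061] grip 0.029047133269472076 F [-15.2036  -1.2362  28.653 ] Ftool [  3.9846  -0.0819 -32.2147]
turn to pin axis (tool,deg) [ 0.0713 -0.0796 -0.0252]
mouth in pin frame (cm, tool x,y,-z axes) [ 0.04   -0.0779 -2.3265]
clock: 29.62
position: [0.4629, -0.0018, 0.1606]
tcp_rot: [-2.966, -0.137, -0.941]
wrist_force: [0.3, -0.3, -0.0]
grip_width: 0.029
clock: 30.28
position: [0.4723, 0.0211, 0.1609]
tcp_rot: [-3.017, -0.188, -0.518]
wrist_force: [-0.2, 0.4, -0.3]
grip_width: 0.0293
P [0.4723 0.0211 0.1609] F [-0.193   0.362  -0.3105] turn [ -3.4555 -19.6187   2.0246] shift now [-4.1594 22.8509  1.5708] shift after turn [-2.3655 22.7949  4.0901]
```

```bash
python3 -m handwheel '[{"jaw":0,"dx":0,"dy":0,"dz":0,"ax":-0.7,"ay":-4.9,"az":0.5},{"jaw":0,"dx":0,"dy":0,"dz":0,"ax":-0.7,"ay":-4.9,"az":0.5},{"jaw":0,"dx":0,"dy":0,"dz":0,"ax":-0.7,"ay":-4.9,"az":0.5},{"jaw":0,"dx":0,"dy":0,"dz":0,"ax":-0.7,"ay":-4.9,"az":0.5},{"jaw":0,"dx":0,"dy":0,"dz":0,"ax":0,"ay":0,"az":0},{"jaw":0,"dx":0,"dy":0,"dz":0,"ax":0,"ay":0,"az":0}]'; python3 to.py .469 -.208 .12 5.1
```

```text
clock: 30.78
position: [0.4702, 0.0219, 0.1594]
tcp_rot: [-3.124, -0.142, 0.005]
wrist_force: [-0.3, -0.2, -1.7]
grip_width: 0.0293
P [0.4702 0.0219 0.1594] F [-0.3104 -0.1787 -1.7269] turn [-0.8494  0.1311  0.1208] shift now [-2.2007 22.9352  3.6065] shift after turn [-2.161  22.8838  3.9411]
```

```bash
python3 -m handwheel '[{"jaw":0,"dx":0,"dy":0,"dz":0,"ax":-0.85,"ay":0.1,"az":0.1},{"jaw":0,"dx":-0.31,"dy":3.27,"dz":0.4,"ax":0,"ay":0,"az":0},{"jaw":0,"dx":-0.31,"dy":3.27,"dz":0.4,"ax":0,"ay":0,"az":0},{"jaw":0,"dx":-0.31,"dy":3.27,"dz":0.4,"ax":0,"ay":0,"az":0},{"jaw":0,"dx":-0.31,"dy":3.27,"dz":0.6,"ax":0,"ay":0,"az":0},{"jaw":0,"dx":-0.31,"dy":3.27,"dz":0.7,"ax":0,"ay":0,"az":0},{"jaw":0,"dx":-0.31,"dy":3.27,"dz":0.7,"ax":0,"ay":0,"az":0},{"jaw":0,"dx":-0.31,"dy":3.27,"dz":0.7,"ax":0,"ay":0,"az":0},{"jaw":0,"dx":0,"dy":0,"dz":0,"ax":0,"ay":0,"az":0},{"jaw":0,"dx":0,"dy":0,"dz":0,"ax":0,"ay":0,"az":0}]'; python3 to.py .469 -.208 .045 5.1;  python3 -c "
from h import *
p=capture('wrist')
for l in('ferrule_1','tray_red'):
  for d in mark_of(p,l):print(l,d)"
```

```text
clock: 31.62
position: [0.4667, -0.2106, 0.1225]
tcp_rot: [3.135, 0.13, -0.002]
wrist_force: [-1.0, 0.7, -0.7]
grip_width: 0.0296
P [ 0.4667 -0.2106  0.1225] F [-0.9723  0.7388 -0.7224] turn [ 0.2369  0.0853 -0.3472] shift now [ 0.2657 -0.2704  7.7527] shift after turn [ 0.2557 -0.2368  7.7541]
ferrule_1 {'xyz': [0.4642, -0.2114, 0.089], 'score': 0.78}
ferrule_1 {'xyz': [0.4476, -0.3405, 0.0039], 'score': 0.63}
tray_red {'xyz': [0.4692, -0.2107, -0.0013], 'score': 0.56}
```

```bash
python3 -m handwheel '[{"jaw":0,"dx":0.2,"dy":0,"dz":1.8,"ax":0,"ay":0,"az":0},{"jaw":0,"dx":0,"dy":0,"dz":1.8,"ax":0,"ay":0,"az":0},{"jaw":0,"dx":0,"dy":0,"dz":1.8,"ax":0,"ay":0,"az":0},{"jaw":0,"dx":0,"dy":0,"dz":1.4,"ax":0,"ay":0,"az":0},{"jaw":0,"dx":0,"dy":0,"dz":0.7,"ax":0,"ay":0,"az":0},{"jaw":0,"dx":0,"dy":0,"dz":0.2,"ax":0,"ay":0,"az":0},{"jaw":0,"dx":0,"dy":0,"dz":0,"ax":0,"ay":0,"az":0}]';python3 -m handwheel '[{"jaw":0,"dx":0,"dy":0,"dz":0.2,"ax":0,"ay":0,"az":0},{"jaw":0,"dx":0,"dy":0,"dz":0.1,"ax":0,"ay":0,"az":0},{"jaw":0,"dx":0,"dy":0,"dz":0,"ax":0,"ay":0,"az":0}]'
```

```text
clock: 32.35
position: [0.4699, -0.2096, 0.0461]
tcp_rot: [3.133, 0.137, -0.004]
wrist_force: [0.4, -0.0, -0.3]
grip_width: 0.0289
clock: 32.6
position: [0.4704, -0.2107, 0.0437]
tcp_rot: [3.132, 0.135, -0.002]
wrist_force: [-0.7, -0.6, -0.7]
grip_width: 0.029
```

```bash
python3 -m handwheel '[{"jaw":0,"dx":0,"dy":0,"dz":0.15,"ax":0.35,"ay":0,"az":0},{"jaw":0,"dx":0,"dy":0,"dz":0.15,"ax":0,"ay":0,"az":0},{"jaw":0,"dx":0,"dy":0,"dz":0.1,"ax":0,"ay":0,"az":0},{"jaw":0,"dx":0,"dy":0,"dz":0,"ax":0,"ay":0,"az":0}]';python3 -m handwheel '[{"jaw":0,"dx":0,"dy":0,"dz":0.08,"ax":0,"ay":0,"az":0},{"jaw":0,"dx":0,"dy":0,"dz":0,"ax":0,"ay":0,"az":0}]';  python3 to.py .469 -.208 .037 5.1
```

```text
clock: 32.93
position: [0.4701, -0.2108, 0.0391]
tcp_rot: [-3.139, -0.135, 0.004]
wrist_force: [0.9, -0.4, -0.4]
grip_width: 0.029
clock: 33.1
position: [0.4702, -0.2108, 0.039]
tcp_rot: [3.139, 0.135, -0.003]
wrist_force: [-1.1, 1.0, 7.3]
grip_width: 0.0287
P [ 0.4702 -0.2108  0.039 ] F [-1.0679  0.9728  7.2953] turn [ 0.0006  0.1159 -0.1806] shift now [-0.1003 -0.2864  0.2018] shift after turn [-0.0998 -0.2867  0.2016]
```

Contact at 7 N. Release, rise, and check both trays.

```bash
python3 -m handwheel '[{"jaw":0.6,"dx":0,"dy":0,"dz":0.02,"ax":0,"ay":0,"az":0},{"jaw":0.6,"dx":0,"dy":0,"dz":0,"ax":0,"ay":0,"az":0},{"jaw":0.6,"dx":0,"dy":0,"dz":0,"ax":0,"ay":0,"az":0},{"jaw":0.6,"dx":0,"dy":0,"dz":0,"ax":0,"ay":0,"az":0},{"jaw":0.6,"dx":0,"dy":0,"dz":-1,"ax":0,"ay":0,"az":0},{"jaw":0.6,"dx":0,"dy":0,"dz":-3,"ax":0,"ay":0,"az":0},{"jaw":0.6,"dx":0,"dy":0,"dz":-4,"ax":0,"ay":0,"az":0},{"jaw":0.6,"dx":0,"dy":0,"dz":-4,"ax":0,"ay":0,"az":0},{"jaw":0.6,"dx":0,"dy":0,"dz":-2,"ax":0,"ay":0,"az":0},{"jaw":0.6,"dx":0,"dy":0,"dz":0,"ax":0,"ay":0,"az":0}]'; python3 - <<'E'
from h import *
p=capture('wrist');cv2.imwrite('pics/f.png',p['image']);q=capture('top')
for d in mark_of(p,'ferrule_1'):print(d)
for l in 'ferrule_1 tape_roll red_cap sander driver'.split(): print(l,[(np.round(d['xyz'],3),round(d['score'],2)) for d in mark_of(q,l)])
E
```

```text
clock: 33.93
position: [0.4733, -0.2124, 0.1838]
tcp_rot: [3.133, 0.135, 0.009]
wrist_force: [0.3, -0.1, 0.7]
grip_width: 0.0527
{'xyz': [0.4685, -0.211, 0.0033], 'score': 0.96}
{'xyz': [0.4506, -0.3444, 0.0005], 'score': 0.93}
ferrule_1 [(array([ 0.726,  0.222, -0.002]), 0.74), (array([ 0.471, -0.211,  0.008]), 0.44)]
tape_roll [(array([ 0.361,  0.11 , -0.004]), 0.61), (array([ 0.471, -0.208, -0.001]), 0.21)]
red_cap [(array([ 0.385, -0.124, -0.001]), 0.54)]
sander [(array([ 0.723,  0.226, -0.   ]), 0.88)]
driver []
```

View pics/f.png

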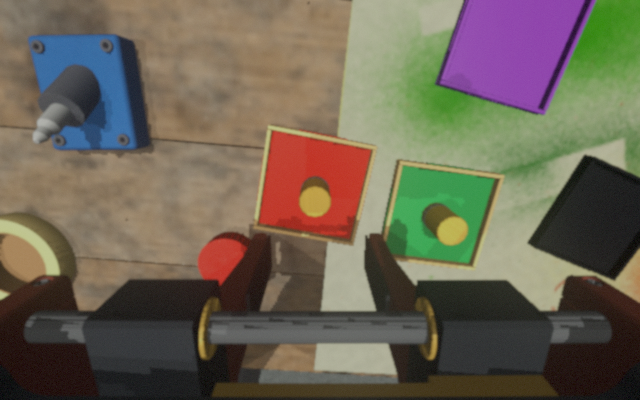

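Both ferrules stand upright: one in red at (315,195), the other in green at (447,225). The robot is clear of everything.

```bash
python3 -c "from cell import finish_job;print(finish_job())"
```

```text
the job is handed in; nothing more can be done
None
```

I gauged both ferrules one at a time, stood each mouth down in its tray, and handed the job in at about 34 s. `finish_job` gave no verdict.

- **Nearer ferrule, started at (0.576, 0.147):** it went fully home, with its mouth at z ≈ 0 and up to about 44 N along the pin. I paused about 0.8 s, then stood it in the green tray.
- **Other ferrule, started at (0.572, 0.281):** it stopped with its mouth at about z = 22 mm, with up to 32 N along the pin and little side force. That 22 mm includes about 1.4 mm for where the jaws held it; the raw reading was 23.3 mm. I paused about 0.8 s, then stood it in the red tray.

**Last checks:** the final wrist picture showed both ferrules upright in the right trays, with the gripper open and about 14 cm above them. In the top view the tape, cap and sanding block were where they started, to within about 4 mm. The network did not find the screwdriver in that last view, and at the same time reported a false "ferrule" at the sanding block. The arm never went near the screwdriver.

I viewed 11 pictures, one over budget. My first two move calls were refused because the rows lacked some keys; nothing moved.

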